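# Hang the electric driver on the snap hook and tug-test it

## Robot

A 6-joint arm with a two-finger parallel gripper is mounted at the origin on a cart in front of the work surface, level with it; the furniture and walls round the work are solid. World frame = base frame: x ahead of the robot, y to its left, z up, the work surface at z = 0. Lengths are in mm, angles in rad, forces in N, time in s.
With the tool pointing down it reaches from about 350 to 875 mm from the base axis. Payload 4.2 kg.
Tool frame: the origin (TCP) lies midway between the tips of the shut fingers; the grasp point (between the pads) lies 19 mm behind it; z points along the fingers, y is the line along which they close (so a half turn about z gives the same grasp; the last joint's range is limited). The gripper opens to 85 mm and grips with 20 to 120 N. Pads are 22 mm wide; open, the fingers measure 114 mm over their backs; the gripper's body (76 mm by 85 mm) begins 54 mm behind the grasp point. The pads swing forward as they close: fully open they stand 13 mm farther back than shut.
Start: joints at [1.598, 0.385, 0.008, 0, -1.194, -0.259], TCP at [143.55, 608.27, 231.312] pointing down, gripper open.
Joint ranges: [-3.14, 3.14], [-1.21, 2.06], [-1.07, 1.41], [-3.16, 2.05], [-2.99, -0.16], [-3.1, 3.1]. Speed limits (rad/s): [2.79, 2.79, 3.14, 3.14, 3.14, 3.14].

## Interface

Orientations are given as a unit quaternion [x, y, z, w].
In Python, from bench import * gives the robot as it stands.
- The arm moves only by the tool drive_tool, never from a script. Its argument "plan" is a list that holds one entry, the list of rows, each a list of 5 numbers: the closure, from -1 (fully open) to 1 (shut), then the shift along the world's x, y, z in mm, then the turn about the world's z in degrees. A call has 1 to 20 rows; each row shifts and turns the commanded pose from where the row before left it; what a row does not reach is not made up. A row lasts 1/12 s, in which the tool goes at most 41.7 mm and 7.16 degrees, less where a joint would pass 70% of its speed; a pose out of reach is approached as far as the arm can. A call is refused whole if a number of a shift passes 41.7 or a number of a turn 7.16, either way. A call with a gripper value outside its range is refused whole. The fingers move at their own pace and stop on an object; the grip force is fixed at half the most. Time passes only in rows, so rows that do not move let the fingers close. It gives the time, the measured TCP pose, the force, the opening and the grip force at its end, in the units of the state.
- read_state(): the state, without advancing time (a new reading comes with each control period).
- get_image(name): name is "side" or "top"; returns (picture, depth): 480x640x3 uint8, red, green, blue; 480x640 float32, mm along the optical axis (not along the pixel's ray), 0 where there is no reading.
- camera_model(name): a dict with "fx", "fy", "cx", "cy" (pixels), "R" (3x3) and "t" (3): a world point X has camera coordinates R X + t. Camera axes: x right, y down, z forward; pixel columns grow to the right and rows downward; lengths in mm; the calibration is good to about 2 mm. A picture is of the moment at which its call begins. camera_model takes no time and is no camera call.
- job_done(): hands the job in; it is judged then, once.
The state is a dict: "clock": time; "joints": joint angles; "joint_vel": joint speeds; "joint_efforts": joint torques, N m; "position": TCP position; "ee_rot": TCP orientation; "contact_force": force on the tool from outside, world axes, zero at the start; "wrist_torque": the same for the moment, N m; "gripper_width": finger opening in mm; "grasp_force": force on a finger pad.
Only numpy, scipy, OpenCV 4.12 (cv2) and the standard library are available. Lean on these libraries where they do the work, as an engineer would, in place of code of your own. Each camera call takes 0.05 s, during which the arm holds its last target. There are 200 camera calls.

## Task

Take the electric driver out of its bench holster and hang it by the steel bail on its top from the snap hook of the hanger stand, pushing the bail down past the spring gate until the gate snaps shut above it. Before you let go, tug the driver down gently, with a pull of about half a kilo and never over two, to make sure the hook holds it; then leave it hanging still and free, without knocking the other things about.

Things in the scene. Friction and masses are not known exactly. Their poses are not given: they have to be found in the camera images.
- driver: Electric screwdriver standing bit-down in the holster: round pen-type tool, about 220 g (hidden, a third either way), 239 mm long. Origin at the tip of the bit, z up along the tool. Grip the black ribbed barrel, 32 mm in diameter, z = 60 to 159 mm; centre of mass near z = 110 mm. Below it a narrower nose; grey cap ends at z = 168 mm. A rigid steel bail stands on the cap.
- bail (a point): Centre of the crown (top bar, 5 mm round wire) of the driver's bail, 236.5 mm above the bit's tip; axes as the driver's. The crown lies along y; the bail is 34 mm wide outside, 24 mm inside, and its opening, seen along x, is 66 mm high from the cap to the crown's underside. Half a turn about z makes no difference.
- holster: Fixed black bench holster: foot 78 mm wide, upright tube 47 mm wide and 83 mm high, open at the top; origin under its centre. The bit's tip stands 14 mm above the bench in it. Draw the driver straight up by at least 75 mm to clear it.
- hook_seat (a point): Nominal bottom of the hook's U (top of its 7 mm bar), 266 mm up. The hook's screwed shank really sets it up to 6 mm higher or lower, which is not reported: feel for it. x points from the hook's tip to the post; U in x-z: inner faces x = -10 (tip side), +9.5; tip ends x = -21, z = +36.5; underside z = -7 mm. Cross the tip along +x with the crown centre at z = +50.5; hung, it rests at +3 +-6 mm.
- gate (a joint): Spring gate: finger 21 mm long, 4.6 mm thick, hinged at x = +13, z = +28 mm of hook_seat (+-6 mm likewise), closing the U below its tip. 0 = shut (level); grows in rad to 1.4 as it is pushed down into the U. Takes 1 to 3 N at its end: the driver's weight may only rest on it. A crown pushed down at x = -6 to 0 mm passes its end near 0.6 to 1 rad and it snaps shut above.
- hanger: Fixed stand with a snap hook, a steel U open at the top that does not yield. Foot 125 x 90 x 10 mm, post 18 mm thick, 354 mm high (origin under it); an arm at z = 336 mm reaches 100 mm to its own -x, the hook below its end. As hook and arm stand over the bail, hold the barrel with the gripper tilted 40 to 45 degrees, coming from the tip side of the hook or square to it from either side.
- pen_can: Bystander: can full of pens, 83 mm wide, 140 mm high, loose; origin under its centre.
- flux_jar: Bystander: small round jar, 40 mm wide, 41 mm high, loose; origin under its centre.
- tape_roll: Bystander: black tape roll lying flat, 67 mm wide, 18 mm high, loose; origin under its centre.
- heat_sink: Bystander: finned aluminium heat sink, 52 x 52 x 20 mm, loose; origin under its centre.
- solder_spool: Bystander: spool of solder, 53 mm wide, 32 mm high, loose; origin under its centre.
There are look-alikes about, which are no part of the job. Of the things like the driver, leave any that is green; of the rest the larger one is meant.

How it is judged (in metres and radians):
On the way, in this order (a step that is already met when the one before it is completed fails the run):
1. the bail, with the driver in the fingers, pushes the spring gate open (value of joint gate above 0.3 rad and contact force between the fingers and driver above 0.5 N and distance between bail and hook_seat below 0.045 m), for 0.02 s.
2. with the gate shut above the bail, the driver, still in the fingers, is tugged down on the hook (contact force between driver and hanger above 5 N and horizontal distance between bail and hook_seat below 0.013 m and z of bail in the frame of hook_seat between -0.008 and 0.016 m and value of joint gate below 0.1 rad and contact force between the fingers and driver above 0.5 N), for 0.2 s.
At the end, for the whole second after the job is handed in: The driver hangs by its bail in the bottom of the hook (crown within 13 mm sideways of the seat and -8 to +16 mm in height, which covers the hook's setting) with the gate shut (under 0.1 rad), upright within 0.15 rad, at rest (under 0.03 m/s) and released (horizontal distance between bail and hook_seat below 0.013 m and z of bail in the frame of hook_seat between -0.008 and 0.016 m and value of joint gate below 0.1 rad and contact force between driver and hanger above 0.5 N and angle between bail's own z axis and vertical below 0.15 rad and linear speed of driver below 0.03 m/s); the robot touches nothing.
It fails at once if the driver is yanked or jammed against the hook with more than 20 N (contact force between driver and hanger above 20 N).
It fails at once if a bystander is knocked about (moved more than 20 mm) (distance of any of pen_can, flux_jar, tape_roll, heat_sink, solder_spool from where it was at the start of the episode above 0.02 m).
It also fails if it takes over 58 s, if anything falls off the work surface, if the arm or the gripper's body presses on something with over 40 N, if the wrist force passes 120 N, or if a joint passes its speed limit or range.

## Working session

There is one attempt and no reset: what is moved stays moved. The work goes in short steps, Python scripts to look and compute and a tool call to move; the robot and the scene stay as the last step left them, time stands still between calls to the robot, and variables do not carry over. Pictures are saved under pics/ and viewed, at most 10 in all, crops included, and the job is handed in when it is done.

Besides the shell and the picture viewer there is one more tool, called after "Emit:" as name(argument=value, ...), one argument or row to a line, values as JSON. drive_tool: Moves the arm, as the interface text tells. Its arguments: {"type":"object","properties":{"plan":{"type":"array"}},"required":["plan"]}

```bash
ls; mkdir -p pics; python3 - <<'E'
from bench import *
import cv2,numpy as np
for n in ("side","top"):
    p,d=get_image(n); cv2.imwrite(f"pics/{n}0.png",p[:,:,::-1]); np.save(f"pics/{n}0.npy",d)
    m=camera_model(n); print(n,m)
s=read_state(); print(s)
E
```

```text
pics
side {'fx': 482.66575147013555, 'fy': 482.66575147013555, 'cx': 314.6541787719572, 'cy': 245.08046743512617, 'R': array([[-0.86790959, -0.49627396,  0.02109754],
       [-0.30902604,  0.50621268, -0.80514075],
       [ 0.38889055, -0.70530906, -0.59270842]]), 't': array([501.44227814, 320.6763496 , 850.88056767])}
top {'fx': 469.1134534121025, 'fy': 469.1134534121025, 'cx': 313.10255704461804, 'cy': 230.59436863485584, 'R': array([[-0.02854978, -0.99869294, -0.04239482],
       [-0.99117536,  0.03377623, -0.12818176],
       [ 0.12944615,  0.03836114, -0.99084414]]), 't': array([  68.16024757,  587.33221173, 1144.97721177])}
{'clock': 0.1, 'joints': array([ 1.59763034e+00,  3.85451427e-01,  6.74386828e-03, -4.30566567e-04,
       -1.19401921e+00, -2.58614685e-01]), 'joint_vel': array([ 0.00205303, -0.0016611 ,  0.00463195,  0.0009316 ,  0.00039711,
        0.00151473]), 'joint_efforts': array([-8.46621879e-04, -3.93318200e+01,  1.88931459e+01,  4.19808447e+00,
       -2.63875496e-03,  3.05584571e-06]), 'position': array([143.42550118, 607.76920374, 230.3413982 ]), 'ee_rot': array([ 9.93282561e-01, -1.15709910e-01, -6.07775053e-05,  9.83871832e-04]), 'contact_force': array([-0.52793791,  0.51192037,  0.28105765]), 'wrist_torque': array([ 0.00247035,  0.01756245, -0.00648122]), 'grasp_force': 0.0, 'gripper_width': 85.31337941257524}
```

View pics/side0.png

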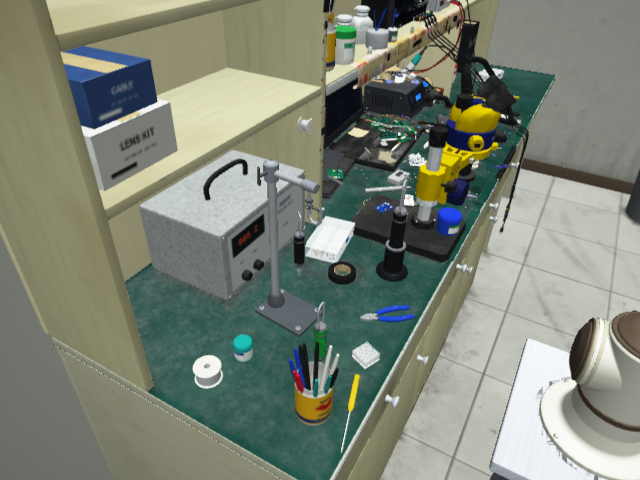

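View pics/top0.png

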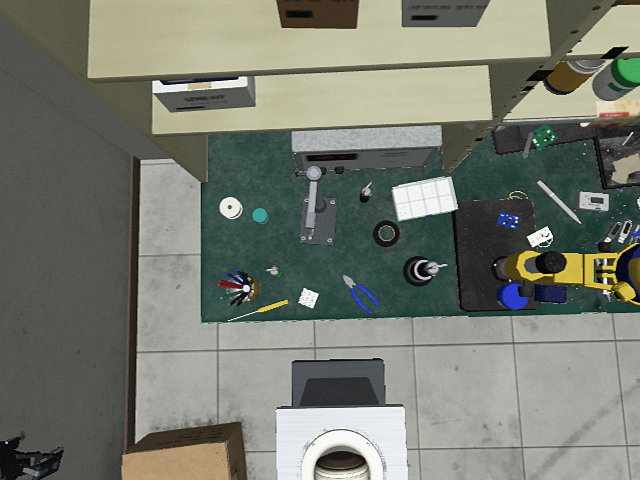

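```bash
cat > h.py <<'E'
import cv2,numpy as np
from bench import *
def tri(us,ut):
    A=[];b=[]
    for n,(u,v) in (("side",us),("top",ut)):
        m=camera_model(n);R=m["R"];t=m["t"]
        for k,a in ((0,(u-m["cx"])/m["fx"]),(1,(v-m["cy"])/m["fy"])):
            A.append(R[k]-a*R[2]); b.append(a*t[2]-t[k])
    A=np.array(A);b=np.array(b);x=np.linalg.lstsq(A,b,rcond=None)[0]
    return x, np.abs(A@x-b).max()
def back(n,u,v,d=None,z=None):
    m=camera_model(n);r=np.array([(u-m["cx"])/m["fx"],(v-m["cy"])/m["fy"],1])
    o=-m["R"].T@m["t"];w=m["R"].T@r
    return o+w*(d if d is not None else (z-o[2])/w[2])
def proj(n,X):
    m=camera_model(n);c=m["R"]@np.array(X)+m["t"]
    return m["fx"]*c[0]/c[2]+m["cx"],m["fy"]*c[1]/c[2]+m["cy"]
def crop(p,x,y,w,h,k):
    q=cv2.resize(p[y:y+h,x:x+w],None,fx=k,fy=k,interpolation=cv2.INTER_CUBIC)
    for i in range(0,w,10): cv2.putText(q,str(x+i),(i*k,8),0,.3,(0,0,255),1);cv2.line(q,(i*k,0),(i*k,q.shape[0]),(0,0,255) if 0 else (90,90,160),1) if i%20==0 else 0
    for j in range(0,h,10): cv2.putText(q,str(y+j),(0,j*k+4),0,.3,(0,255,255),1)
    return q
E
python3 - <<'E'
from h import *
s=cv2.imread("pics/side0.png");t=cv2.imread("pics/top0.png")
q=np.vstack([np.hstack([crop(s,365,170,80,60,5)[:300],crop(t,390,240,80,60,5)]),np.hstack([crop(s,255,150,80,90,5)[:300*1],crop(t,280,155,80,60,5)])]) if 0 else None
a=np.hstack([crop(s,360,175,80,60,5),crop(t,390,240,80,60,5)])
b=np.hstack([crop(s,260,170,80,60,5),crop(t,280,155,80,60,5)])
cv2.imwrite("pics/c1.png",np.vstack([a,b]))
ds=np.load("pics/side0.npy");dt=np.load("pics/top0.npy")
for u,v in ((395,268),(398,215)): print("side",u,v,back("side",u,v,ds[v,u]))
for u,v in ((314,172),(312,220),(318,212)): print("top",u,v,back("top",u,v,dt[v,u]))
E
```

```text
side 395 268 [ 467.57659472 -191.70572339   30.47595907]
side 398 215 [ 479.46074173 -192.50742814  175.9586746 ]
top 314 172 [659.2607436   32.74692371 352.55704552]
top 312 220 [569.73984754  39.51207889 342.14161184]
top 318 212 [640.7061442   36.65262579  13.40607142]
```

View pics/c1.png

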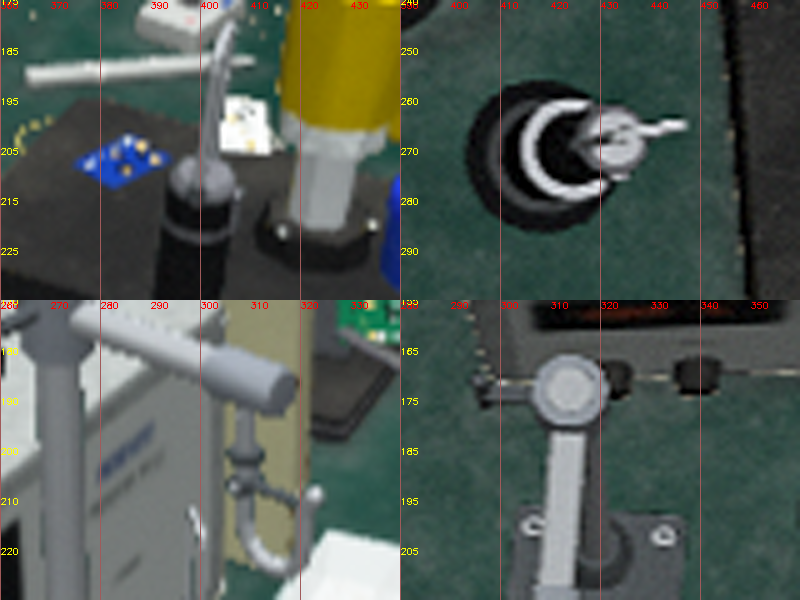

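Emit:
drive_tool(
  plan=[
    [[-1, 0, 0, 40, 0], [-1, 0, 0, 40, 0], [-1, 0, 0, 40, 0], [-1, 0, 0, 40, 0], [-1, 0, 0, 40, 0], [-1, 0, 0, 40, 0], [-1, 0, 0, 40, 0], [-1, 0, 0, 40, 0], [-1, 0, 0, 40, 0], [-1, 0, 0, 40, 0]],
  ],
)

```text
clock: 0.93
position: [143.9, 608.1, 620.8]
ee_rot: [0.993, -0.116, 0.0, -0.003]
contact_force: [0.9, 1.0, 1.1]
gripper_width: 85.0
grasp_force: 0.0
```

```bash
python3 - <<'E'
from h import *
from scipy.spatial.transform import Rotation as Ro
s=read_state();print(s["clock"],s["joints"].round(3),s["position"].round(1),Ro.from_quat(s["ee_rot"]).as_matrix().round(3))
for n in ("side","top"):
    d=np.load(f"pics/{n}0.npy");v,u=np.nonzero(d>0)
    m=camera_model(n);c=np.stack([(u-m["cx"])/m["fx"],(v-m["cy"])/m["fy"],np.ones(len(u))])*d[v,u]
    P=m["R"].T@(c-m["t"][:,None])
    def sel(x0,x1,y0,y1,z0,z1):
        k=(P[0]>x0)&(P[0]<x1)&(P[1]>y0)&(P[1]<y1)&(P[2]>z0)&(P[2]<z1);return P[:,k].T
    for lab,b in (("bail",(420,540,-250,-130,192,262)),("barrel",(420,540,-250,-130,105,170)),("tube",(420,540,-250,-130,30,80)),("arm",(545,680,-40,110,328,360)),("post",(620,700,0,80,50,300)),("hook",(530,600,0,80,255,325))):
        q=sel(*b)
        if len(q)==0: continue
        print(n,lab,len(q),q.mean(0).round(1),q.min(0).round(),q.max(0).round())
        if lab in("arm","bail"):
            e=q[:,:2]-q[:,:2].mean(0);U,S,V=np.linalg.svd(e,full_matrices=False);print(S,V[0])
        if lab in("bail","hook"): print(q[np.argsort(q[:,2])][::max(1,len(q)//25)].round(0).tolist())
E
```

```text
0.9333 [ 1.598e+00  5.040e-01  1.177e+00  1.000e-03 -2.239e+00 -2.590e-01] [143.9 608.1 620.8] [[ 0.973 -0.23   0.001]
 [-0.23  -0.973  0.005]
 [-0.    -0.005 -1.   ]]
side bail 105 [ 480.9 -208.   222.8] [ 476. -228.  192.] [ 486. -192.  253.]
[141.10887274  13.44709372] [-0.13873186  0.99032998]
[[484.0, -223.0, 192.0], [481.0, -195.0, 195.0], [485.0, -222.0, 198.0], [478.0, -198.0, 199.0], [479.0, -195.0, 201.0], [477.0, -196.0, 203.0], [478.0, -196.0, 206.0], [481.0, -198.0, 208.0], [482.0, -222.0, 211.0], [486.0, -225.0, 214.0], [481.0, -195.0, 216.0], [482.0, -226.0, 217.0], [480.0, -195.0, 221.0], [477.0, -195.0, 222.0], [480.0, -196.0, 225.0], [483.0, -218.0, 228.0], [485.0, -225.0, 229.0], [482.0, -197.0, 232.0], [482.0, -227.0, 234.0], [479.0, -195.0, 236.0], [479.0, -194.0, 239.0], [483.0, -227.0, 241.0], [482.0, -204.0, 245.0], [481.0, -196.0, 247.0], [483.0, -205.0, 249.0], [483.0, -211.0, 251.0], [482.0, -213.0, 253.0]]
side barrel 341 [ 478.  -200.6  138.6] [ 463. -218.  105.] [ 499. -193.  170.]
side tube 330 [ 476.6 -195.3   55.4] [ 458. -226.   30.] [ 504. -186.   8
[... 2169 characters left out ...]
9.0, 43.0, 268.0], [561.0, 43.0, 268.0], [552.0, 45.0, 269.0], [552.0, 43.0, 270.0], [550.0, 43.0, 271.0], [544.0, 43.0, 286.0], [546.0, 43.0, 290.0], [547.0, 48.0, 293.0], [559.0, 46.0, 295.0], [557.0, 46.0, 295.0], [559.0, 44.0, 296.0], [557.0, 44.0, 297.0], [555.0, 46.0, 297.0], [555.0, 44.0, 297.0], [553.0, 44.0, 297.0], [551.0, 44.0, 297.0], [549.0, 46.0, 297.0], [547.0, 44.0, 297.0], [551.0, 46.0, 297.0], [547.0, 46.0, 299.0], [553.0, 46.0, 299.0], [545.0, 44.0, 299.0], [545.0, 48.0, 300.0], [541.0, 44.0, 301.0], [539.0, 48.0, 301.0], [542.0, 46.0, 302.0], [539.0, 46.0, 302.0], [544.0, 46.0, 302.0], [542.0, 44.0, 303.0], [540.0, 48.0, 305.0], [540.0, 46.0, 305.0], [542.0, 48.0, 308.0]]
```

Emit:
drive_tool(
  plan=[
    [[-1, 0, 0, 40, 0], [-1, 0, 0, 40, 0], [-1, 0, 0, 40, 0], [-1, 0, 0, 40, 0], [-1, 0, 0, 40, 0], [-1, 0, 0, 40, 0], [-1, 0, 0, 40, 0]],
  ],
)

```text
clock: 1.52
position: [119.8, 508.3, 730.4]
ee_rot: [0.992, -0.116, 0.011, -0.046]
contact_force: [-0.3, 0.1, 0.9]
gripper_width: 85.3
grasp_force: 0.0
```

```bash
cat > st.py <<'E'
from h import *
from scipy.spatial.transform import Rotation as Ro
s=read_state();M=Ro.from_quat(s["ee_rot"]).as_matrix()
print(round(s["clock"],2),s["joints"].round(3),s["position"].round(1),"z",M[:,2].round(3),"y",M[:,1].round(3),"F",s["contact_force"].round(1),"w",round(s["gripper_width"],1),"g",round(s["grasp_force"],1))
E
python3 st.py
```

```text
1.52 [ 1.675  0.436  1.407  0.067 -2.456 -0.283] [119.8 508.3 730.4] z [ 0.033  0.088 -0.996] y [-0.228 -0.969 -0.094] F [-0.3  0.1  0.9] w 85.3 g 0.0
```

Emit:
drive_tool(
  plan=[
    [[-1, 0, 0, -40, 0], [-1, 0, 0, -40, 0], [-1, 0, 0, -40, 0], [-1, 0, 0, 0, 0]],
  ],
)

```text
clock: 1.85
position: [118.7, 511.9, 650.1]
ee_rot: [0.993, -0.113, 0.014, -0.029]
contact_force: [-1.4, 3.0, -5.9]
gripper_width: 85.4
grasp_force: 0.0
```

```bash
python3 st.py
```

```text
1.85 [ 1.675  0.238  0.818  0.046 -2.1   -0.308] [118.7 511.9 650.1] z [ 0.034  0.055 -0.998] y [-0.225 -0.973 -0.061] F [-1.4  3.  -5.9] w 85.4 g 0.0
```

```bash
python3 - <<'E'
from h import *
d=np.load("pics/top0.npy")
for u in (120,250,400,540):
    for v in (10,40,70,78,100,128,134,150): print(u,v,back("top",u,v,d[v,u]).round() if d[v,u]>0 else None)
d=np.load("pics/side0.npy")
for u,v in ((470,110),(435,140),(450,215),(470,30),(430,190),(20,200),(120,330),(330,60),(100,100)): print("side",u,v,back("side",u,v,d[v,u]).round() if d[v,u]>0 else None)
E
```

```text
120 10 [831. 287. 618.]
120 40 [788. 286. 616.]
120 70 [742. 284. 620.]
120 78 [736. 288. 609.]
120 100 [746. 332. 515.]
120 128 [1033.  742. -364.]
120 134 [1030.  766. -416.]
120 150 [1021.  838. -574.]
250 10 [822. 105. 617.]
250 40 [779. 106. 616.]
250 70 [735. 106. 617.]
250 78 [808. 136. 443.]
250 100 [779. 141. 418.]
250 128 [738. 147. 386.]
250 134 [863. 214.  -0.]
250 150 [818. 214.   1.]
400 10 [810. -99. 618.]
400 40 [768. -97. 616.]
400 70 [ 837. -133.  386.]
400 78 [ 822. -132.  386.]
400 100 [ 779. -129.  388.]
400 128 [ 795. -158.  190.]
400 134 [ 782. -158.  188.]
400 150 [ 750. -158.  170.]
540 10 [ 800. -284.  618.]
540 40 [ 758. -281.  616.]
540 70 [ 734. -295.  579.]
540 78 [ 735. -307.  551.]
540 100 [ 768. -381.  384.]
540 128 [ 837. -541.   26.]
540 134 [ 821. -539.   27.]
540 150 [ 786. -547.    2.]
side 470 110 [ 455. -608.  288.]
side 435 140 [ 481. -400.  275.]
side 450 215 [ 410. -413.   78.]
side 470 30 [  795. -1922.   209.]
side 430 190 [ 468. -389.  147.]
side 20 200 [914. 349. 354.]
side 120 330 [757. 350. 151.]
side 330 60 [ 776. -406.  414.]
side 100 100 [788. 258. 509.]
```

Emit:
drive_tool(
  plan=[
    [[-1, 28, -26, -5, -7], [-1, 28, -26, -5, -7], [-1, 28, -26, -5, -7], [-1, 28, -26, -5, -7], [-1, 28, -26, -5, -7], [-1, 28, -26, -5, -7], [-1, 28, -26, -5, -7], [-1, 28, -26, -5, -7], [-1, 20, -35, -5, -7], [-1, 10, -40, -5, -7], [-1, 0, -41, -5, -7], [-1, 0, -41, -5, 0], [-1, 0, -41, 0, 0], [-1, 0, -41, 0, 0], [-1, 0, -41, 0, 0], [-1, 0, -41, 0, 0]],
  ],
)

```text
clock: 3.18
position: [373.8, -15.3, 607.3]
ee_rot: [-0.705, 0.707, -0.039, 0.032]
contact_force: [1.7, 0.3, -0.5]
gripper_width: 85.3
grasp_force: 0.0
```

```bash
python3 st.py
```

```text
3.18 [ 0.447 -0.133  0.294  0.056 -1.912 -0.429] [373.8 -15.3 607.3] z [ 0.1   -0.011 -0.995] y [-0.995  0.003 -0.1  ] F [ 1.7  0.3 -0.5] w 85.3 g 0.0
```

Emit:
drive_tool(
  plan=[
    [[-1, -9, -40, -12, 5], [-1, -9, -40, -12, 5], [-1, -9, -40, -12, 5], [-1, -9, -40, -12, 5], [-1, -9, -40, -12, 0], [-1, -9, -40, -12, 0], [-1, -9, -40, -12, 0], [-1, -9, -40, -12, 0], [-1, -9, -40, -12, 0], [-1, -9, -40, -12, 0], [-1, -9, -40, -12, 0], [-1, -9, -40, -12, 0], [-1, -9, -40, -12, 0], [-1, -9, -40, -12, 0], [-1, -9, -40, -12, 0], [-1, -9, -40, -12, 0], [-1, 0, 0, 0, 0]],
  ],
)

```text
clock: 4.6
position: [237.9, -629.0, 414.2]
ee_rot: [0.805, -0.591, 0.03, -0.034]
contact_force: [0.7, 1.1, -3.2]
gripper_width: 85.2
grasp_force: 0.0
```

```bash
python3 st.py
```

```text
4.6 [-1.009  0.418  0.531 -0.085 -1.653  1.304] [ 237.9 -629.   414.2] z [ 0.088  0.02  -0.996] y [-0.95  -0.298 -0.09 ] F [ 0.7  1.1 -3.2] w 85.2 g 0.0
```

Emit:
drive_tool(
  plan=[
    [[-1, 8, -39, -2, 0], [-1, 8, -39, -2, 0], [-1, 8, -39, -2, 0], [-1, 8, -39, -2, 0], [-1, 8, -39, -2, 0], [-1, 8, -39, -2, 0], [-1, 8, -39, -2, 0], [-1, 8, -39, -2, 0], [-1, 8, -39, -2, 0]],
  ],
)

```text
clock: 5.35
position: [278.4, -856.7, 341.2]
ee_rot: [0.805, -0.59, 0.062, -0.008]
contact_force: [0.2, 0.2, 0.2]
gripper_width: 85.4
grasp_force: 0.0
```

```bash
python3 st.py
```

```text
5.35 [-1.103  0.983  1.408 -0.075 -1.891  1.38 ] [ 278.4 -856.7  341.2] z [ 0.11  -0.06  -0.992] y [-0.949 -0.303 -0.087] F [0.2 0.2 0.2] w 85.4 g 0.0
```

Emit:
drive_tool(
  plan=[
    [[-1, 12, -33, 20, 0], [-1, 12, -33, 20, 0], [-1, 12, -33, 20, 0], [-1, 12, -33, 20, 0], [-1, 12, -33, 20, 0], [-1, 12, -33, 20, 0]],
  ],
)

```text
clock: 5.85
position: [301.3, -887.7, 369.6]
ee_rot: [0.797, -0.589, 0.126, 0.04]
contact_force: [-0.6, 0.3, -0.4]
gripper_width: 85.4
grasp_force: 0.0
```

```bash
python3 st.py
```

```text
5.85 [-1.084  0.966  1.408 -0.038 -1.75   1.371] [ 301.3 -887.7  369.6] z [ 0.154 -0.212 -0.965] y [-0.949 -0.303 -0.085] F [-0.6  0.3 -0.4] w 85.4 g 0.0
```

Emit:
drive_tool(
  plan=[
    [[-1, 12, -33, 20, 6], [-1, 12, -33, 20, 6], [-1, 12, -33, 20, 0], [-1, 12, -33, 20, 0], [-1, 12, -33, 20, 0], [-1, 12, -33, 20, 0], [-1, 12, -33, 20, 0], [-1, 12, -33, 20, 0], [-1, 12, -33, 20, 0]],
  ],
)

```text
clock: 6.6
position: [335.3, -935.8, 397.2]
ee_rot: [0.833, -0.5, 0.214, 0.104]
contact_force: [-0.1, -0.2, 0.2]
gripper_width: 85.5
grasp_force: 0.0
```

```bash
python3 st.py
```

```text
6.6 [-1.077  0.961  1.408 -0.038 -1.539  1.558] [ 335.3 -935.8  397.2] z [ 0.252 -0.387 -0.887] y [-0.878 -0.478 -0.041] F [-0.1 -0.2  0.2] w 85.5 g 0.0
```

Emit:
drive_tool(
  plan=[
    [[-1, 11, -29, 26, 0], [-1, 11, -29, 26, 0], [-1, 11, -29, 26, 0], [-1, 11, -29, 26, 0], [-1, 11, -29, 26, 0], [-1, 11, -29, 26, 0], [-1, 11, -29, 26, 0], [-1, 11, -29, 26, 0], [-1, 11, -29, 26, 0]],
  ],
)

```text
clock: 7.35
position: [358.6, -961.3, 478.1]
ee_rot: [0.801, -0.489, 0.295, 0.178]
contact_force: [0.3, 0.9, -0.5]
gripper_width: 85.5
grasp_force: 0.0
```

```bash
python3 st.py
```

```text
7.35 [-1.049  0.919  1.408  0.028 -1.355  1.528] [ 358.6 -961.3  478.1] z [ 0.298 -0.575 -0.762] y [-0.889 -0.458 -0.003] F [ 0.3  0.9 -0.5] w 85.5 g 0.0
```

Emit:
drive_tool(
  plan=[
    [[-1, 11, -29, 26, 0], [-1, 11, -29, 26, 0], [-1, 0, 0, 0, 0], [-1, -20, 35, 0, 0], [-1, -20, 35, 0, 0], [-1, 0, 41, 0, 0], [-1, 0, 41, 0, 6], [-1, 0, 41, 0, 6], [-1, 0, 41, 0, 6], [-1, 0, 41, 0, 6], [-1, 0, 41, 0, 6], [-1, 0, 41, 0, 6], [-1, 0, 41, 0, 6], [-1, 0, 41, 0, 6], [-1, 0, 41, 0, 6], [-1, 0, 0, 0, 0]],
  ],
)

```text
clock: 8.68
position: [344.4, -529.7, 504.1]
ee_rot: [0.926, -0.07, 0.368, 0.034]
contact_force: [0.1, 0.2, 0.9]
gripper_width: 85.5
grasp_force: 0.0
```

```bash
python3 st.py
```

```text
8.68 [-1.028  0.12   0.321 -0.577 -1.273  2.478] [ 344.4 -529.7  504.1] z [ 0.678 -0.114 -0.726] y [-0.154 -0.988  0.011] F [0.1 0.2 0.9] w 85.5 g 0.0
```

Emit:
drive_tool(
  plan=[
    [[-1, 0, 36, -11, 2], [-1, 2, 36, -11, 2], [-1, 8, 36, -11, 2], [-1, 12, 36, -11, 2], [-1, 12, 36, -11, 2], [-1, 12, 36, -12, 2], [-1, 12, 34, -12, 2], [-1, 14, 34, -12, 2], [-1, 14, 28, -12, 1], [-1, 0, 0, 0, 0]],
  ],
)

```text
clock: 9.52
position: [432.4, -215.8, 394.1]
ee_rot: [0.928, 0.068, 0.366, -0.026]
contact_force: [0.0, -0.6, -1.1]
gripper_width: 85.3
grasp_force: 0.0
```

```bash
python3 st.py
```

```text
9.52 [-0.375 -0.197 -0.274 -0.46  -0.866  2.278] [ 432.4 -215.8  394.1] z [ 0.676  0.097 -0.73 ] y [ 0.145 -0.989  0.002] F [ 0.  -0.6 -1.1] w 85.3 g 0.0
```

Emit:
drive_tool(
  plan=[
    [[-1, 0, 0, -40, 0], [-1, 0, 0, -40, 0], [-1, 0, 0, -40, 0], [-1, 4, 0, -40, 0], [-1, 4, -1, -40, 0], [-1, 0, 0, -6, 0], [-1, 0, 0, 0, 0]],
  ],
)

```text
clock: 10.1
position: [439.4, -223.4, 186.6]
ee_rot: [0.929, 0.063, 0.365, -0.024]
contact_force: [0.1, -0.3, 0.8]
gripper_width: 85.4
grasp_force: 0.0
```

```bash
python3 st.py; python3 - <<'E'
from h import *
p,d=get_image("top"); q,e=get_image("side")
cv2.imwrite("pics/a1.png",np.hstack([cv2.resize(p[:,:,::-1][180:330,340:490],(400,400)),cv2.resize(q[:,:,::-1][130:300,310:480],(400,400))]))
E
```

```text
10.1 [-0.502  0.052 -0.486 -0.858 -0.563  2.843] [ 439.4 -223.4  186.6] z [ 0.674  0.09  -0.733] y [ 0.134 -0.991  0.002] F [ 0.1 -0.3  0.8] w 85.4 g 0.0
```

View pics/a1.png

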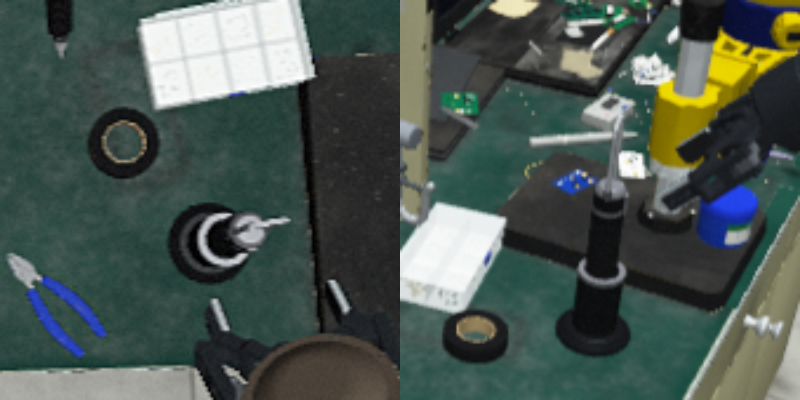

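Emit:
drive_tool(
  plan=[
    [[-1, 2, 7, -2, 0], [-1, 8, 1, -8, 0], [-1, 9, 1, -9, 0], [-1, 9, 1, -9, 0], [-1, 9, 1, -9, 0], [-1, 9, 1, -10, 0], [-1, 9, 1, -10, 0], [-1, 0, 0, 0, 0]],
  ],
)

```text
clock: 10.87
position: [495.3, -208.1, 130.6]
ee_rot: [0.928, 0.065, 0.366, -0.024]
contact_force: [-0.0, 0.4, -0.5]
gripper_width: 85.3
grasp_force: 0.0
```

```bash
python3 st.py
```

```text
10.87 [-0.45   0.207 -0.449 -1.018 -0.459  2.995] [ 495.3 -208.1  130.6] z [ 0.676  0.092 -0.731] y [ 0.138 -0.99   0.003] F [-0.   0.4 -0.5] w 85.3 g 0.0
```

Emit:
drive_tool(
  plan=[
    [[1, 0, 0, 0, 0], [1, 0, 0, 0, 0], [1, 0, 0, 0, 0], [1, 0, 0, 0, 0], [1, 0, 0, 0, 0], [1, 0, 0, 0, 0], [1, 0, 0, 0, 0], [1, 0, 0, 0, 0]],
  ],
)

```text
clock: 11.53
position: [494.2, -209.2, 132.4]
ee_rot: [0.928, 0.065, 0.367, -0.023]
contact_force: [-1.6, -0.5, 5.0]
gripper_width: 30.7
grasp_force: 59.3
```

```bash
python3 st.py
```

```text
11.53 [-0.453  0.203 -0.45  -1.016 -0.459  2.994] [ 494.2 -209.2  132.4] z [ 0.677  0.09  -0.73 ] y [ 0.136 -0.991  0.005] F [-1.6 -0.5  5. ] w 30.7 g 59.3
```

Emit:
drive_tool(
  plan=[
    [[1, 0, 0, 10, 0], [1, 0, 0, 20, 0], [1, 0, 0, 25, 0], [1, 0, 0, 25, 0], [1, 0, 0, 25, 0], [1, 0, 0, 25, 0], [1, 0, 0, 25, 0], [1, 0, 0, 25, 0], [1, 0, 0, 10, 0], [1, 0, 0, 0, 0]],
  ],
)

```text
clock: 12.37
position: [494.2, -208.6, 323.4]
ee_rot: [0.928, 0.065, 0.367, -0.023]
contact_force: [0.7, 0.6, -1.9]
gripper_width: 30.4
grasp_force: 59.7
```

```bash
python3 st.py; python3 - <<'E'
from h import *
o=[]
for n in ("side","top"):
    p,d=get_image(n);np.save(f"pics/{n}2.npy",d);cv2.imwrite(f"pics/{n}2.png",p[:,:,::-1])
for n in ("side","top"): print(n,np.round(proj(n,(481,-211,445)),0))
s=cv2.imread("pics/side2.png")
u,v=map(int,proj("side",(481,-211,350)));a=cv2.resize(s[max(0,v-75):max(0,v-75)+150,u-50:u+50],(400,600))
t=cv2.imread("pics/top2.png");u,v=map(int,proj("top",(481,-211,350)));b=cv2.resize(t[v-75:v+75,u-50:u+50],(400,600))
cv2.imwrite("pics/a2.png",np.hstack([a,b]))
E
```

```text
12.37 [-0.292 -0.07  -0.339 -0.483 -0.651  2.291] [ 494.2 -208.6  323.4] z [ 0.678  0.09  -0.729] y [ 0.138 -0.99   0.005] F [ 0.7  0.6 -1.9] w 30.4 g 59.7
side [418.  92.]
top [465. 259.]
```

View pics/a2.png

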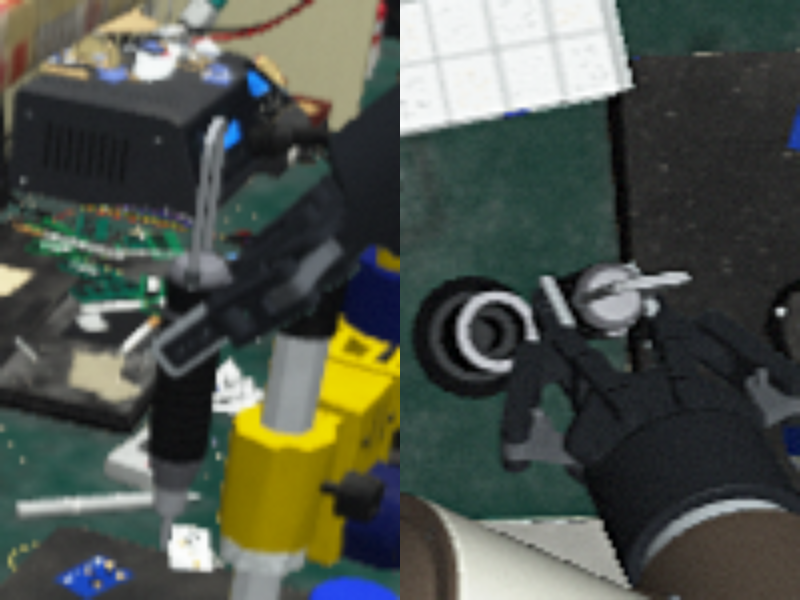

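```bash
cat >> h.py <<'E'
def cloud(n,d):
    v,u=np.nonzero(d>0);m=camera_model(n);c=np.stack([(u-m["cx"])/m["fx"],(v-m["cy"])/m["fy"],np.ones(len(u))])*d[v,u]
    return (m["R"].T@(c-m["t"][:,None])).T
def box(P,*b):
    b=np.array(b).reshape(3,2);return P[((P>b[:,0])&(P<b[:,1])).all(1)]
E
python3 - <<'E'
from h import *
for n in ("side","top"):
    P=cloud(n,np.load(f"pics/{n}2.npy"))
    q=box(P,460,510,-240,-180,378,455)
    print(n,"bail",len(q),q.mean(0).round(1),q.min(0).round(1),q.max(0).round(1))
    for a in range(375,450,10):
        r=q[(q[:,2]>a)&(q[:,2]<=a+10)]
        if len(r)>2:print(a,len(r),r.mean(0).round(1),np.ptp(r,axis=0).round(0), "neg",r[r[:,1]<-211][:,:2].mean(0).round(1),"pos",r[r[:,1]>-211][:,:2].mean(0).round(1))
    q=box(P,460,510,-240,-180,430,455);V=np.linalg.svd(q[:,:2]-q[:,:2].mean(0))[2];print("crown",q.mean(0).round(1),V[0],q[:,2].max())
    h=box(P,525,600,20,75,258,326)
    for lab,b in (("U",(540,580,20,75,258,276)),("tip",(530,546,20,75,280,320)),("gate",(549,566,20,75,290,302)),("shank",(562,585,20,75,280,326)),("arm",(560,640,10,90,326,362))):
        r=box(P,*b);
        if len(r): print(lab,len(r),r.mean(0).round(1),r.min(0).round(1),r.max(0).round(1),np.median(r,0).round(1))
    # arm centreline: extents in y per x bin
    r=box(P,548,648,10,90,322,362)
    for a in range(550,648,15):
        k=r[(r[:,0]>a)&(r[:,0]<=a+15)]
        if len(k): print(a,k[:,0].mean().round(1),k[:,1].min().round(1),k[:,1].max().round(1),k[:,2].min().round(1),k[:,2].max().round(1))
E
```

```text
side bail 174 [ 484.  -206.6  409.8] [ 460.3 -229.6  378. ] [ 489.9 -188.2  442.8]
375 25 [ 478.6 -212.4  381.8] [28. 37.  7.] neg [ 476.  -223.5] pos [ 483.3 -192.6]
385 25 [ 483.2 -209.4  389.8] [29. 40.  9.] neg [ 483.2 -222.6] pos [ 483.3 -192.6]
395 22 [ 485.  -206.6  399.4] [ 8. 33. 10.] neg [ 486.8 -221.1] pos [ 483.3 -192. ]
405 28 [ 485.  -203.4  409.5] [ 9. 35. 10.] neg [ 487.4 -221.1] pos [ 483.4 -192. ]
415 28 [ 485.8 -208.5  420.4] [ 8. 35. 10.] neg [ 487.5 -220.6] pos [ 483.6 -192.4]
425 22 [ 485.2 -203.6  429.7] [ 7. 34.  9.] neg [ 487.  -220.2] pos [ 484.  -192.2]
435 24 [ 484.9 -201.9  439.2] [ 5. 30.  7.] neg [ 485.6 -217.2] pos [ 484.7 -198.8]
crown [ 484.9 -202.   436.9] [-0.0875784   0.99615763] 442.754667328514
U 70 [558.5  48.7 268.3] [542.8  42.8 260.8] [574.   52.5 275.9] [559.2  49.3 267.6]
tip 35 [542.5  49.9 293.2] [538.   46.6 280.3] [545.7  53.2 303.1] [542.7  50.1 294.7]
gate 22 [557.3  48.1 294.8] [549.6  46.2 292.2] [565.7  52.5 297.2] [556.7  47.8 295.1]
shank 118 [570.4  47.6 302.6] [562.5  39.3 281.2] [577.7  53.1 325.8] [570.1  47.8 303.3]
arm 333
[... 978 characters left out ...]
07.1  439.3] [ 0.11975741 -0.99280318] 444.49140013666295
U 13 [557.1  42.6 267.1] [549.9  41.1 263.5] [562.7  45.2 271.4] [556.7  43.2 266.8]
tip 13 [542.   45.6 301.5] [538.5  42.2 285.1] [544.7  48.2 307.5] [542.2  45.9 302.1]
gate 11 [554.4  45.  296.6] [549.2  43.8 294.3] [559.2  46.2 299. ] [554.9  45.8 297.2]
arm 336 [596.7  39.8 342.2] [560.1  29.9 333.3] [638.6  53.3 348. ] [594.7  39.4 342.5]
550 559.7 34.2 53.3 330.1 347.3
565 572.4 33.6 53.3 333.3 348.0
580 587.4 33.4 50.7 336.3 347.3
595 602.8 32.8 46.4 334.0 347.3
610 617.7 30.6 44.2 334.1 345.2
625 631.9 29.9 41.8 337.9 346.0
640 644.5 23.7 41.6 323.8 354.9<stdin>:8: RuntimeWarning: Mean of empty slice.
  ret = um.true_divide(
```

Emit:
drive_tool(
  plan=[
    [[1, -1, 15, 0, -2], [1, -1, 30, 0, -3], [1, -1, 30, 0, -3], [1, -1, 25, -10, -3], [1, 0, 25, -25, -2], [1, 0, 25, -25, 0], [1, 0, 25, -25, 0], [1, 0, 25, -25, 0], [1, 0, 25, -10, 0], [1, 0, 20, -4, 0], [1, 0, 10, 0, 0], [1, 0, 0, 0, 0], [1, 0, 0, 0, 0]],
  ],
)

```text
clock: 13.55
position: [480.3, -61.6, 264.3]
ee_rot: [0.944, -0.006, 0.329, 0.008]
contact_force: [0.3, -0.1, -1.8]
gripper_width: 30.9
grasp_force: 60.1
```

```bash
python3 st.py; cat > m.py <<'E'
from h import *
import sys
# measure crown centre & hook in each camera
s=read_state();print(s["position"].round(1))
x,y,z=s["position"]+[-9,2,118]
for n in ("side","top"):
    p,d=get_image(n);np.save(f"pics/{n}L.npy",d);cv2.imwrite(f"pics/{n}L.png",p[:,:,::-1])
    P=cloud(n,d)
    q=box(P,x-12,x+12,y-24,y+24,z-45,z+8)
    for a in range(-45,8,10):
        r=q[(q[:,2]>z+a)&(q[:,2]<=z+a+10)]
        if len(r)>2: print(n,a,len(r),r.mean(0).round(1),"neg",r[r[:,1]<y][:,:2].mean(0).round(1),"pos",r[r[:,1]>y][:,:2].mean(0).round(1))
    r=box(P,x-12,x+12,y-24,y+24,z-5,z+8);print("crown",r.mean(0).round(1),r.min(0).round(1),r.max(0).round(1),np.linalg.svd(r[:,:2]-r[:,:2].mean(0))[2][0].round(3))
    for lab,b in (("U",(549,566,20,75,258,276)),("tip",(530,546,20,75,280,320)),("gate",(549,566,20,75,290,302)),("shank",(562,585,20,75,280,326))):
        r=box(P,*b)
        if len(r): print(lab,len(r),r.mean(0).round(1),np.median(r,0).round(1),r.max(0).round(1))
E
python3 m.py 2>/dev/null
```

```text
13.55 [ 0.167 -0.175 -0.978  0.859 -0.161  0.581] [480.3 -61.6 264.3] z [ 0.622 -0.018 -0.783] y [-0.016 -1.     0.01 ] F [ 0.3 -0.1 -1.8] w 30.9 g 60.1
[480.3 -61.6 264.3]
side -45 33 [477.6 -57.8 342.3] neg [476.8 -72.7] pos [478.3 -43.8]
side -35 31 [479.1 -59.3 352.4] neg [478.6 -73.4] pos [479.6 -44.3]
side -25 30 [479.8 -57.1 362.7] neg [479.1 -72.5] pos [480.4 -43.6]
side -15 26 [480.5 -58.9 371.8] neg [479.9 -71.8] pos [481.1 -43.7]
side -5 31 [481.  -55.3 381.1] neg [480.5 -65.9] pos [481.3 -50.2]
crown [481.  -55.3 381.1] [478.3 -70.5 377.4] [483.2 -43.7 384.2] [0.048 0.999]
U 32 [558.   48.6 265.3] [558.5  49.  265.8] [565.9  52.  269.4]
tip 37 [542.7  50.  292. ] [542.9  50.1 292.6] [546.   52.9 301.7]
gate 24 [557.6  47.6 294.6] [557.6  47.3 294.9] [565.8  50.3 297.5]
shank 120 [570.3  47.7 302. ] [569.9  47.7 302.4] [576.6  53.5 325.7]
top -45 4 [476.6 -60.3 342.7] neg [477.1 -74.1] pos [476.1 -46.6]
top -35 5 [476.8 -64.2 352.3] neg [476.3 -75.7] pos [477.4 -46.9]
top -25 3 [477.9 -65.8 362. ] neg [477.9 -75.1] pos [478.  -47.4]
top -15 7 [479.7 -54.7 371.8] neg [478.2 -75.9] pos [480.3 -46.2]
top -5 42 [481.2 -62.3 383.3] neg [481.3 -68. ] pos [481. -52.]
crown [481.2 -62.2 383.5] [479.5 -76.4 378.2] [483.2 -46.4 387.8] [0.001 1.   ]
U 13 [557.1  42.6 267.1] [556.9  43.  267.6] [562.4  45.3 272.2]
tip 13 [542.2  45.6 300.1] [542.2  46.  302.1] [545.5  48.3 304.8]
gate 10 [554.7  44.9 298.1] [554.8  44.8 298. ] [558.7  46.1 301.3]
```

```bash
cat > kin.py <<'E'
import numpy as np
from scipy.optimize import least_squares
from scipy.spatial.transform import Rotation as Ro
D=[([1.598,.385,.008,0,-1.194,-.259],[143.55,608.27,231.3],[.0,.0,-1],None),
([1.598,.504,1.177,.001,-2.239,-.259],[143.9,608.1,620.8],[.001,.005,-1],[-.23,-.973,-.005]),
([1.675,.436,1.407,.067,-2.456,-.283],[119.8,508.3,730.4],[.033,.088,-.996],[-.228,-.969,-.094]),
([.447,-.133,.294,.056,-1.912,-.429],[373.8,-15.3,607.3],[.1,-.011,-.995],[-.995,.003,-.1]),
([-1.009,.418,.531,-.085,-1.653,1.304],[237.9,-629,414.2],[.088,.02,-.996],[-.95,-.298,-.09]),
([-1.084,.966,1.408,-.038,-1.75,1.371],[301.3,-887.7,369.6],[.154,-.212,-.965],[-.949,-.303,-.085]),
([-1.049,.919,1.408,.028,-1.355,1.528],[358.6,-961.3,478.1],[.298,-.575,-.762],[-.889,-.458,-.003]),
([-1.028,.12,.321,-.577,-1.273,2.478],[344.4,-529.7,504.1],[.678,-.114,-.726],[-.154,-.988,.011]),
([-.375,-.197,-.274,-.46,-.866,2.278],[432.4,-215.8,394.1],[.676,.097,-.73],[.145,-.989,.002]),
([-.453,.203,-.45,-1.016,-.459,2.994],[494.2,-209.2,132.4],[.677,.09,-.73],[.136,-.991,.005]),
([-.292,-.07,-.339,-.483,-.651,2.291],[494.2,-208.6,323.4],[.678,.09,-.729],[.138,-.99,.005]),
([.167,-.175,-.978,.859,-.161,.581],[480.3,-61.6,264.3],[.622,-.018,-.783],[-.016,-1,.01])]
S4,S6,SY=1,1,1
def fk(q,p,s=None):
    s4,s6,sy=s or (S4,S6,SY)
    R=lambda a,t:Ro.from_rotvec(np.array(a)*t).as_matrix()
    A=R([0,0,1],q[0]);x=A@[0,0,p[0]]
    x=x+A@[p[1],p[2],0];A=A@R([0,1,0],q[1]);x=x+A@[p[3],0,p[4]]
    A=A@R([0,1,0],-q[2]);x=x+A@[p[5],p[6],p[7]];A=A@R([1,0,0],s4*q[3]);A=A@R([0,1,0],-q[4])
    x=x+A@[p[8],p[9],p[10]];A=A@R([1,0,0],s6*q[5])
    T=np.array([[0,0,1],[1,0,0],[0,1,0]],float)*1.0  # cols: tool x,y,z
    M=np.column_stack([A@[0,sy,0],A@[0,0,sy],A@[1,0,0]])
    return x,M
def fit():
    best=None
    for s in [(a,b,c) for a in(1,-1) for b in(1,-1) for c in(1,-1)]:
        e=0
        for q,x,z,y in D:
            if y is None: continue
            M=fk(q,np.zeros(11),s)[1];e+=np.abs(M[:,2]-z).sum()+np.abs(M[:,1]-y).sum()
        if best is None or e<best[0]: best=(e,s)
    s=best[1]
    r=least_squares(lambda p:np.concatenate([fk(q,p,s)[0]-x for q,x,z,y in D]+[1e-3*p]),[200,0,0,0,580,420,0,0,250,0,0])
    return s,r.x,best[0],np.abs(r.fun[:36]).reshape(-1,3)
if __name__=="__main__":
    s,p,e,r=fit();print(s,p.round(1),e,r.max(),r.mean(0));np.savez("kin.npz",s=s,p=p)
E
python3 kin.py
```

```text
(-1, -1, -1) [ 1.610e+02 -2.000e-01  4.000e-01  3.000e-01  5.648e+02  4.219e+02
 -4.000e-01 -1.000e-01  2.978e+02 -1.598e+02 -3.000e-01] 0.022320022567055654 0.4055237995478933 [0.18506304 0.10596938 0.16242035]
```

```bash
cat > ik.py <<'E'
from kin import *
k=np.load("kin.npz");S=tuple(k["s"]);p=k["p"]
lo=np.array([-3.14,-1.21,-1.07,-3.16,-2.99,-3.1]);hi=np.array([3.14,2.06,1.41,2.05,-.16,3.1])
def ori(t,yaw):
    t,yaw=np.radians([t,yaw]);z=np.array([np.sin(t)*np.cos(yaw),np.sin(t)*np.sin(yaw),-np.cos(t)]);y=np.array([np.sin(yaw),-np.cos(yaw),0])
    return np.column_stack([np.cross(y,z),y,z])
def ik(x,M,q0):
    f=lambda q:np.concatenate([fk(q,p,S)[0]-x,200*Ro.from_matrix(fk(q,p,S)[1]@M.T).as_rotvec()])
    r=least_squares(f,np.clip(q0,lo+1e-3,hi-1e-3),bounds=(lo,hi),xtol=1e-12,ftol=1e-12);return r.x,np.linalg.norm(r.fun)
E
python3 - <<'E'
from ik import *
seeds=[np.array(D[-1][0]),np.array(D[-2][0]),np.array([.4,0,-.5,.3,-.3,1.3]),np.array([.2,0,-.5,-.5,-.5,1.9]),np.array([.4,0,-.3,.9,-.5,.9])]
for t in (38.5,41,43.4):
  for x in ((480,-61,264),(500,-61,264),(500,49,323),(500,49,198),(521,46,198),(559,42,198),(559,42,150)):
    for yw in (-6,):
        sol=[]
        for s in seeds:
            q,e=ik(np.array(x,float),ori(t,yw),s)
            if e<.5 and not any(np.abs(q-r).max()<.02 for r in sol): sol.append(q)
        print(t,x,[q.round(2).tolist() for q in sol])
E
```

```text
38.5 (480, -61, 264) []
38.5 (500, -61, 264) []
38.5 (500, 49, 323) [[0.54, -0.18, -0.84, 0.87, -0.51, 0.24]]
38.5 (500, 49, 198) []
38.5 (521, 46, 198) []
38.5 (559, 42, 198) []
38.5 (559, 42, 150) []
41 (480, -61, 264) []
41 (500, -61, 264) []
41 (500, 49, 323) [[0.5, -0.19, -0.89, 1.02, -0.45, 0.12]]
41 (500, 49, 198) []
41 (521, 46, 198) []
41 (559, 42, 198) []
41 (559, 42, 150) []
43.4 (480, -61, 264) []
43.4 (500, -61, 264) []
43.4 (500, 49, 323) [[0.43, -0.2, -0.94, 1.2, -0.38, -0.01]]
43.4 (500, 49, 198) []
43.4 (521, 46, 198) []
43.4 (559, 42, 198) []
43.4 (559, 42, 150) []
```

```bash
python3 - <<'E'
from ik import *
rng=np.random.default_rng(0)
def allsol(x,t,yw,n=40):
    sol=[]
    for i in range(n):
        for half in (0,1):
            M=ori(t,yw)
            if half: M=M@np.diag([-1,-1,1])
            q0=rng.uniform(lo,hi);q0[0]=rng.uniform(-1.5,1.5);q0[1]=rng.uniform(-.5,1);
            q,e=ik(np.array(x,float),M,q0)
            if e<.5 and not any(np.abs(q-r).max()<.03 for r in sol): sol.append(q)
    return sol
c=np.array([555,44.3,199.0])  # crown xy / TCP z at crossing; TCP ahead of axis by ~9mm
for t in (40,43.4):
  for yw in (-6,84,-96):
    d=np.array([np.cos(np.radians(yw)),np.sin(np.radians(yw)),0])*9
    for dz in (0,-48):
      print(t,yw,dz,[q.round(2).tolist() for q in allsol(c+d+[0,0,dz],t,yw,25)])
E
```

```text
40 -6 0 []
40 -6 -48 []
40 84 0 [[-0.04, 0.35, -0.05, -0.75, -1.23, -2.93], [-0.04, 0.35, -0.05, -0.75, -1.23, 0.22]]
40 84 -48 [[-0.04, 0.41, -0.09, -0.78, -1.16, 0.29], [-0.04, 0.41, -0.09, -0.78, -1.16, -2.85]]
40 -96 0 [[0.6, 0.45, -0.34, 0.53, -1.32, -0.98], [0.6, 0.45, -0.34, 0.53, -1.32, 2.16]]
40 -96 -48 [[0.6, 0.5, -0.39, 0.55, -1.23, 2.1], [0.6, 0.5, -0.39, 0.55, -1.23, -1.04]]
43.4 -6 0 []
43.4 -6 -48 []
43.4 84 0 [[-0.07, 0.37, -0.04, -0.81, -1.26, -2.87], [-0.07, 0.37, -0.04, -0.81, -1.26, 0.27]]
43.4 84 -48 [[-0.08, 0.43, -0.08, -0.83, -1.19, 0.35], [-0.08, 0.43, -0.08, -0.83, -1.19, -2.79]]
43.4 -96 0 [[0.61, 0.47, -0.34, 0.56, -1.35, -1.01], [0.61, 0.47, -0.34, 0.56, -1.35, 2.13]]
43.4 -96 -48 [[0.61, 0.53, -0.39, 0.58, -1.26, -1.07], [0.61, 0.53, -0.39, 0.58, -1.26, 2.07]]
```

```bash
cat >> ik.py <<'E'
def pts(q):  # wrist centre (j5) and j6 start (offset end)
    R=lambda a,t:Ro.from_rotvec(np.array(a)*t).as_matrix()
    x,M=fk(q,p,S); w6=x-M[:,2]*p[8]; pp=p.copy();pp[8:]=0
    return fk(q,pp,S)[0],w6
rng=np.random.default_rng(0)
def allsol(x,t,yw,n=15):
    sol=[]
    for i in range(n):
        for half in (0,1):
            M=ori(t,yw)
            if half: M=M@np.diag([-1,-1,1])
            q0=rng.uniform(lo,hi);q0[0]=rng.uniform(-1.5,1.5);q0[1]=rng.uniform(-.5,1)
            q,e=ik(np.array(x,float),M,q0)
            if e<.5 and not any(np.abs(q-r).max()<.03 for r in sol): sol.append(q)
    return sol
E
python3 - <<'E'
from ik import *
for yw in range(-180,180,20):
    d=np.array([np.cos(np.radians(yw)),np.sin(np.radians(yw)),0])*13
    ss=allsol(np.array([481.5,-211,132])+d,43.4,yw,10)
    print(yw,[(q.round(2).tolist(),[a.round().tolist() for a in pts(q)]) for q in ss])
for yw in (84,-96):
    for q in allsol((555,44+9*np.sign(yw),175),43.4,yw,10): print("hook",yw,[a.round().tolist() for a in pts(q)],q.round(2))
E
```

```text
-180 [([-0.08, 0.67, 0.0, 0.05, -1.66, 1.63], [[680.0, -51.0, 342.0], [673.0, -211.0, 348.0]]), ([-0.08, 0.67, 0.0, 0.05, -1.66, -1.51], [[680.0, -51.0, 342.0], [673.0, -211.0, 348.0]])]
-160 [([0.02, 0.63, -0.14, 0.23, -1.53, -1.33], [[634.0, 10.0, 322.0], [662.0, -145.0, 348.0]]), ([0.02, 0.63, -0.14, 0.23, -1.53, 1.81], [[634.0, 10.0, 322.0], [662.0, -145.0, 348.0]])]
-140 [([0.09, 0.57, -0.33, 0.41, -1.36, -1.2], [[565.0, 53.0, 308.0], [628.0, -88.0, 348.0]]), ([0.09, 0.57, -0.33, 0.41, -1.36, 1.94], [[565.0, 53.0, 308.0], [628.0, -88.0, 348.0]])]
-120 [([0.15, 0.49, -0.54, 0.63, -1.16, -1.11], [[479.0, 71.0, 299.0], [577.0, -45.0, 348.0]]), ([0.15, 0.49, -0.54, 0.63, -1.16, 2.03], [[479.0, 71.0, 299.0], [577.0, -45.0, 348.0]])]
-100 [([0.15, 0.4, -0.76, 0.92, -0.96, -1.08], [[386.0, 56.0, 296.0], [515.0, -22.0, 348.0]]), ([0.15, 0.4, -0.76, 0.92, -0.96, 2.06], [[386.0, 56.0, 296.0], [515.0, -22.0, 348.0]])]
-80 [([0.01, 0.3, -0.95, 1.39, -0.76, -1.11], [[298.0, 4.0, 299.0], [448.0, -22.0, 348.0]]), ([0.01, 0.3, -0.95, 1.39, -0.76, 2.03], [[298.0, 4.0, 299.0], [448.0, -22.0, 348.
[... 1609 characters left out ...]
 -193.0, 388.0], [628.0, -334.0, 348.0]]), ([-0.27, 0.68, 0.15, -0.29, -1.75, 1.2], [[692.0, -193.0, 388.0], [628.0, -334.0, 348.0]])]
160 [([-0.17, 0.69, 0.1, -0.12, -1.73, 1.42], [[700.0, -122.0, 364.0], [662.0, -277.0, 348.0]]), ([-0.17, 0.69, 0.1, -0.12, -1.73, -1.72], [[700.0, -122.0, 364.0], [662.0, -277.0, 348.0]])]
hook 84 [[594.0, -46.0, 496.0], [534.0, -150.0, 391.0]] [-0.08  0.39 -0.06 -0.82 -1.23  0.31]
hook 84 [[594.0, -46.0, 496.0], [534.0, -150.0, 391.0]] [-0.08  0.39 -0.06 -0.82 -1.23 -2.83]
hook -96 [[446.0, 312.0, 335.0], [576.0, 238.0, 391.0]] [ 0.61  0.5  -0.37  0.57 -1.31  2.1 ]
hook -96 [[446.0, 312.0, 335.0], [576.0, 238.0, 391.0]] [ 0.61  0.5  -0.37  0.57 -1.31 -1.04]
```

Emit:
drive_tool(
  plan=[
    [[1, 0, -15, 38, 0], [1, 0, -22, 35, 0], [1, -5, -30, 25, -1], [1, -10, -30, 25, -2], [1, -10, -30, 20, -2], [1, 0, 0, 0, 0]],
  ],
)

```text
clock: 14.15
position: [462.4, -184.2, 389.9]
ee_rot: [0.938, -0.054, 0.341, 0.033]
contact_force: [0.2, 0.5, -1.5]
gripper_width: 30.7
grasp_force: 60.5
```

```bash
python3 st.py; python3 - <<'E'
from h import *
for n in "side","top":
    P=cloud(n,np.load(f"pics/{n}0.npy"));q=box(P,380,560,-640,-330,250,700)
    if len(q): print(n,len(q),q.min(0),q.max(0)); i=np.argsort(-q[:,2])[:5]; print(q[i].round())
    q=box(P,200,380,-1100,-300,50,900); print(len(q), q.max(0) if len(q) else 0)
E
```

```text
14.15 [ 0.008 -0.253 -0.537  0.185 -0.602  1.332] [ 462.4 -184.2  389.9] z [ 0.636 -0.099 -0.765] y [-0.124 -0.992  0.025] F [ 0.2  0.5 -1.5] w 30.7 g 60.5
side 1674 [ 380.22675646 -639.82184001  250.01222123] [ 504.7110494  -393.37332323  354.90051779]
[[ 395. -638.  355.]
 [ 391. -635.  354.]
 [ 390. -640.  353.]
 [ 394. -640.  352.]
 [ 386. -636.  352.]]
156 [ 379.97822552 -623.88261751  350.22981792]
top 772 [ 425.04847218 -607.69231214  250.07853511] [ 502.40887544 -398.95728324  303.67178814]
[[ 491. -408.  304.]
 [ 464. -423.  301.]
 [ 471. -437.  301.]
 [ 488. -429.  301.]
 [ 472. -407.  301.]]
0 0
```

Emit:
drive_tool(
  plan=[
    [[1, -15, -30, 25, -4], [1, -15, -35, 20, -4], [1, -15, -38, 15, -4], [1, -15, -38, 14, -4], [1, -13, -38, 14, -4], [1, -13, -38, 14, -4], [1, -13, -38, 10, -4], [1, -12, -38, 5, -4], [1, 0, -41, 0, -3], [1, 0, -41, 0, -3], [1, 0, -41, 0, -3], [1, 0, -41, 0, -3], [1, 0, -41, 0, -3], [1, 0, -41, 0, -3], [1, 0, -41, 0, -3], [1, 0, -30, 0, -3], [1, 0, 0, 0, 0]],
  ],
)

```text
clock: 15.57
position: [353.3, -790.5, 487.7]
ee_rot: [0.806, -0.489, 0.277, 0.185]
contact_force: [0.8, -0.1, -4.2]
gripper_width: 30.3
grasp_force: 60.6
```

```bash
python3 st.py
```

```text
15.57 [-0.921  0.44   0.492  0.162 -0.962  1.355] [ 353.3 -790.5  487.7] z [ 0.266 -0.568 -0.778] y [-0.891 -0.454  0.027] F [ 0.8 -0.1 -4.2] w 30.3 g 60.6
```

Emit:
drive_tool(
  plan=[
    [[1, 0, -41, 0, -7], [1, 0, -41, 0, -7], [1, 0, -41, 0, -7], [1, 3, -40, 0, -7], [1, 11, -29, 26, 0], [1, 11, -29, 26, 0], [1, 11, -29, 26, 0], [1, 11, -29, 26, 0], [1, 0, 0, 0, 0]],
  ],
)

```text
clock: 16.32
position: [359.9, -945.2, 536.1]
ee_rot: [0.688, -0.617, 0.278, 0.261]
contact_force: [-0.4, 1.3, -1.2]
gripper_width: 30.2
grasp_force: 61.0
```

```bash
python3 st.py
```

```text
16.32 [-0.952  0.926  1.408  0.375 -1.361  1.115] [ 359.9 -945.2  536.1] z [ 0.06  -0.702 -0.71 ] y [-0.995 -0.102  0.016] F [-0.4  1.3 -1.2] w 30.2 g 61.0
```

Emit:
drive_tool(
  plan=[
    [[1, -2, 35, -2, 3], [1, -2, 41, -2, 7], [1, -2, 41, -2, 7], [1, -2, 41, -2, 7], [1, -2, 41, -2, 7], [1, -2, 41, -2, 7], [1, 0, 41, -2, 7], [1, 0, 41, -2, 7], [1, 0, 41, -4, 7], [1, 0, 41, -4, 7], [1, 5, 36, -11, 4], [1, 8, 36, -11, 4], [1, 10, 36, -12, 4], [1, 12, 36, -12, 4], [1, 12, 36, -12, 4], [1, 12, 36, -12, 4], [1, 12, 36, -12, 2], [1, 12, 34, -12, 0], [1, 0, 0, 0, 0]],
  ],
)

```text
clock: 17.9
position: [438.9, -309.5, 426.2]
ee_rot: [0.925, 0.014, 0.38, 0.005]
contact_force: [0.3, 0.5, -3.2]
gripper_width: 30.5
grasp_force: 61.0
```

```bash
python3 st.py
```

```text
17.9 [-0.559 -0.109 -0.13  -0.491 -0.914  2.334] [ 438.9 -309.5  426.2] z [ 0.703  0.001 -0.711] y [ 0.022 -1.     0.02 ] F [ 0.3  0.5 -3.2] w 30.5 g 61.0
```

Emit:
drive_tool(
  plan=[
    [[1, 8, 25, -6, 2], [1, 12, 25, -12, 2], [1, 12, 25, -20, 2], [1, 12, 18, -20, 1], [1, 8, 8, -18, 0], [1, 3, 0, -5, 0], [1, 0, 0, 0, 0]],
  ],
)

```text
clock: 18.48
position: [494.6, -215.6, 346.6]
ee_rot: [0.922, 0.068, 0.38, -0.015]
contact_force: [-0.3, -0.8, -1.9]
gripper_width: 30.4
grasp_force: 61.1
```

```bash
python3 st.py; cat > md.py <<'E'
from h import *
import sys
# measure driver: bin points around predicted axis
s=read_state();M=s["position"];print(M.round(1))
x,y=M[0]-9,M[1]
for n in ("side","top"):
    p,d=get_image(n);np.save(f"pics/{n}L.npy",d);cv2.imwrite(f"pics/{n}L.png",p[:,:,::-1])
    P=cloud(n,d)
    for z0,z1,w in ((-120,-105,8),(-105,-90,10),(-85,-65,14),(-60,-45,20),(-45,-25,20),(64,85,24),(85,100,24),(100,114,24),(114,130,24)):
        r=box(P,x-w,x+w,y-w,y+w,M[2]+z0,M[2]+z1)
        if len(r)>2: print(n,(z0,z1),len(r),"mean",r.mean(0).round(1),"mid",((r.min(0)+r.max(0))/2).round(1),"ext",np.ptp(r,0).round(0))
E
python3 md.py; python3 - <<'E'
from h import *
s=cv2.imread("pics/sideL.png");t=cv2.imread("pics/topL.png")
u,v=map(int,proj("side",(481,-211,200)));a=cv2.resize(s[v-110:v+80,u-50:u+77],(400,600))
u,v=map(int,proj("top",(481,-211,250)));b=cv2.resize(t[v-75:v+75,u-50:u+50],(400,600))
cv2.imwrite("pics/a3.png",np.hstack([a,b]))
E
```

```text
18.48 [-0.305 -0.088 -0.312 -0.478 -0.67   2.297] [ 494.6 -215.6  346.6] z [ 0.699  0.079 -0.711] y [ 0.137 -0.99   0.024] F [-0.3 -0.8 -1.9] w 30.4 g 61.1
[ 494.6 -215.6  346.6]
side (-120, -105) 17 mean [ 485.7 -217.6  235.1] mid [ 486.  -218.2  234.4] ext [ 6.  7. 14.]
side (-105, -90) 24 mean [ 483.8 -214.2  251.6] mid [ 484.4 -214.3  249. ] ext [15.  9. 14.]
side (-85, -65) 74 mean [ 482.9 -209.9  272.3] mid [ 483.7 -211.8  271.4] ext [24. 17. 20.]
side (-60, -45) 96 mean [ 481.5 -206.2  293.9] mid [ 485.  -210.4  294.1] ext [32. 21. 15.]
side (-45, -25) 139 mean [ 481.9 -205.8  311.5] mid [ 484.  -209.9  311.7] ext [31. 23. 20.]
side (64, 85) 55 mean [ 483.4 -211.9  420.7] mid [ 484.4 -213.6  421.1] ext [10. 37. 20.]
side (85, 100) 40 mean [ 483.2 -211.7  439.1] mid [ 483.6 -211.3  439.3] ext [ 9. 35. 15.]
side (100, 114) 38 mean [ 482.5 -208.7  453.5] mid [ 483.  -212.2  453.6] ext [ 8. 35. 14.]
side (114, 130) 15 mean [ 482.  -208.   463.7] mid [ 482.7 -211.   463.3] ext [ 5. 25.  5.]
top (64, 85) 11 mean [ 481.4 -203.7  421.5] mid [ 481.4 -215.6  421.1] ext [ 4. 32. 20.]
top (85, 100) 9 mean [ 482.1 -206.9  440.6] mid [ 482.  -215.6  440.2] ext [ 3. 33. 12.]
top (100, 114) 9 mean [ 481.3 -200.4  456. ] mid [ 481.7 -200.6  454.3] ext [5. 3. 9.]
top (114, 130) 61 mean [ 482.9 -214.1  466.1] mid [ 482.6 -215.5  464.9] ext [ 7. 30.  8.]
```

View pics/a3.png

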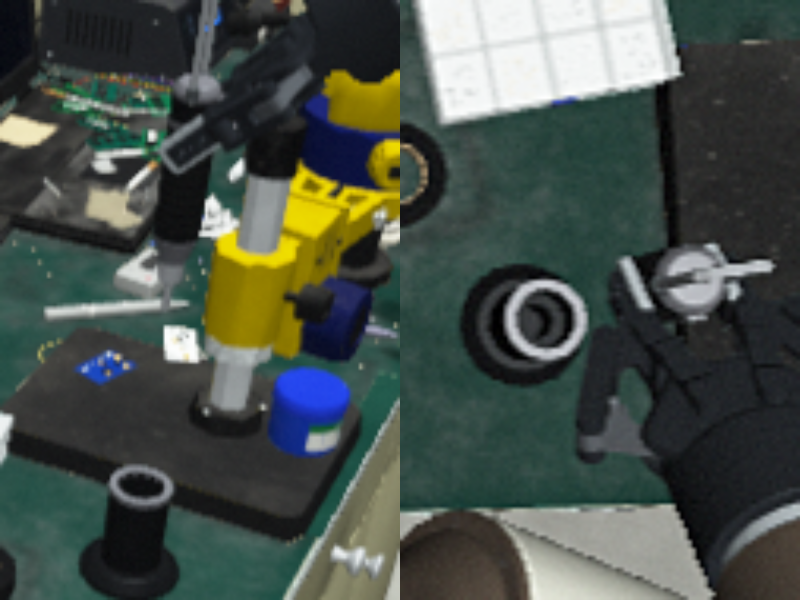

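```bash
python3 - <<'E'
from h import *
for n in ("side","top"):
    P=cloud(n,np.load(f"pics/{n}L.npy"))
    r=box(P,445,520,-250,-172,79,90)
    A=np.c_[2*r[:,:2],np.ones(len(r))];c=np.linalg.lstsq(A,(r[:,:2]**2).sum(1),rcond=None)[0]
    R=np.sqrt(c[2]+c[0]**2+c[1]**2);print(n,len(r),c[:2].round(1),R.round(1),((r.min(0)+r.max(0))/2).round(1),np.ptp(r,0).round(1))
    P0=cloud(n,np.load(f"pics/{n}0.npy"));q=box(P0,460,505,-240,-185,240,262);print("orig crown",((q.min(0)+q.max(0))/2).round(1),q.mean(0).round(1))
    q=box(P0,470,492,-240,-185,215,240);print("orig legs",((q.min(0)+q.max(0))/2).round(1))
    img=cv2.imread(f"pics/{n}L.png")
E
```

```text
side 122 [ 481.8 -211. ] 21.2 [ 481.8 -212.    82. ] [46.  50.5  5.8]
orig crown [ 480.3 -211.   247.3] [ 480.5 -205.1  247.5]
orig legs [ 481.1 -210.3  227.8]
top 152 [ 481.4 -214. ] 21.0 [ 481.3 -213.7   83.6] [45.6 47.1  9.1]
orig crown [ 480.7 -213.6  250.4] [ 481.3 -212.   251.6]
orig legs [ 479.4 -212.3  229.1]
```

```bash
python3 - <<'E'
from ik import *
from bench import *
s=read_state();M=Ro.from_quat(s["ee_rot"]).as_matrix();q=s["joints"]
for z in (340,280,220,180,150,133):
    q,e=ik(np.array([491,-209.6,z]),M,q);print(z,q.round(3),e.round(2))
for dy in (-4,-8): 
    r,e=ik(np.array([491,-209.6,133]),Ro.from_euler('z',dy,degrees=True).as_matrix()@M,q);print(dy,r.round(3),e.round(2))
E
```

```text
340 [-0.29  -0.098 -0.339 -0.474 -0.643  2.287] 0.0
280 [-0.318 -0.038 -0.402 -0.592 -0.55   2.441] 0.0
220 [-0.368  0.044 -0.439 -0.764 -0.487  2.662] 0.0
180 [-0.417  0.11  -0.451 -0.907 -0.466  2.85 ] 0.0
150 [-0.46   0.165 -0.456 -1.024 -0.461  3.008] 0.0
133 [-0.486  0.198 -0.459 -1.091 -0.461  3.1  ] 0.15
-4 [-0.449  0.184 -0.481 -1.087 -0.383  3.023] 0.0
-8 [-0.4    0.172 -0.504 -1.063 -0.296  2.92 ] 0.0
```

Emit:
drive_tool(
  plan=[
    [[1, -2, 2, 0, -4], [1, -2, 3, -10, -4], [1, 0, 0, -25, 0], [1, 0, 0, -30, 0], [1, 0, 0, -25, 0], [1, 0, 0, -7, 0], [1, 0, 0, 0, 0]],
  ],
)

```text
clock: 19.17
position: [490.5, -213.1, 249.0]
ee_rot: [0.926, 0.006, 0.378, 0.01]
contact_force: [0.4, 0.5, -2.1]
gripper_width: 30.5
grasp_force: 61.3
```

```bash
python3 st.py; python3 md.py
```

```text
19.17 [-0.212 -0.029 -0.537 -0.432 -0.325  2.152] [ 490.5 -213.1  249. ] z [ 0.7   -0.014 -0.714] y [ 0.003 -1.     0.022] F [ 0.4  0.5 -2.1] w 30.5 g 61.3
[ 490.5 -213.1  249. ]
side (-120, -105) 13 mean [ 480.8 -213.9  137.1] mid [ 480.9 -213.5  136.8] ext [ 6.  5. 14.]
side (-105, -90) 19 mean [ 479.3 -210.   153.9] mid [ 480.2 -210.1  152.5] ext [14. 11. 12.]
side (-85, -65) 53 mean [ 478.6 -206.1  174.3] mid [ 479.6 -206.7  174.3] ext [22. 14. 19.]
side (-60, -45) 75 mean [ 476.9 -202.3  196.7] mid [ 479.6 -205.2  196.8] ext [30. 19. 14.]
side (-45, -25) 121 mean [ 476.9 -202.3  213.9] mid [ 479.6 -208.6  213.9] ext [29. 26. 20.]
side (64, 85) 48 mean [ 480.  -209.6  323. ] mid [ 480.2 -209.1  323.4] ext [ 6. 34. 20.]
side (85, 100) 36 mean [ 480.  -208.5  341.3] mid [ 480.3 -209.4  341.5] ext [ 5. 36. 15.]
side (100, 114) 31 mean [ 479.7 -205.   355.6] mid [ 480.2 -208.   355.9] ext [ 6. 35. 13.]
side (114, 130) 17 mean [ 479.2 -205.   365.8] mid [ 479.4 -207.1  366. ] ext [ 4. 25.  6.]
top (64, 85) 13 mean [ 479.5 -210.   324.4] mid [ 480.4 -211.6  324.3] ext [ 4. 31. 19.]
top (85, 100) 6 mean [ 480.  -205.   344.4] mid [ 480.2 -209.8  344.4] ext [ 3. 29.  9.]
top (100, 114) 9 mean [ 479.6 -205.9  358.3] mid [ 480.3 -210.4  356.8] ext [ 5. 31. 12.]
top (114, 130) 41 mean [ 480.1 -209.   369.4] mid [ 480.  -211.1  368. ] ext [ 4. 31.  9.]
```

Emit:
drive_tool(
  plan=[
    [[1, 1, 2, -10, 0], [1, 0, 0, -15, 0], [1, 0, 0, -15, 0], [1, 0, 0, -15, 0], [1, 0, 0, -12, 0], [1, 0, 0, -12, 0], [1, 0, 0, 0, 0]],
  ],
)

```text
clock: 19.85
position: [492.4, -211.2, 170.7]
ee_rot: [0.926, 0.006, 0.379, 0.01]
contact_force: [-0.4, -0.6, -2.3]
gripper_width: 30.4
grasp_force: 61.3
```

```bash
python3 st.py
```

```text
19.85 [-0.313  0.102 -0.517 -0.815 -0.283  2.61 ] [ 492.4 -211.2  170.7] z [ 0.701 -0.014 -0.713] y [ 0.003 -1.     0.023] F [-0.4 -0.6 -2.3] w 30.4 g 61.3
```

Emit:
drive_tool(
  plan=[
    [[1, 0, 0, -10, 0], [1, 0, 0, -10, 0], [1, 0, 0, -8, 0], [1, 0, 0, -4, 0], [1, 0, 0, 0, 0]],
  ],
)

```text
clock: 20.27
position: [493.9, -211.7, 142.1]
ee_rot: [0.924, 0.007, 0.381, 0.011]
contact_force: [-3.0, -0.5, 1.1]
gripper_width: 30.5
grasp_force: 61.1
```

```bash
python3 st.py
```

```text
20.27 [-0.386  0.16  -0.498 -1.008 -0.302  2.859] [ 493.9 -211.7  142.1] z [ 0.705 -0.015 -0.709] y [ 0.005 -1.     0.026] F [-3.  -0.5  1.1] w 30.5 g 61.1
```

Emit:
drive_tool(
  plan=[
    [[1, -2, 0, 0, 0], [1, -1, 0, -4, 0], [1, 0, 0, -4, 0], [1, 0, 0, 0, 0]],
  ],
)

```text
clock: 20.6
position: [490.3, -211.1, 132.6]
ee_rot: [0.925, 0.007, 0.38, 0.011]
contact_force: [0.3, 0.8, 1.7]
gripper_width: 30.4
grasp_force: 61.3
```

```bash
python3 st.py
```

```text
20.6 [-0.41   0.175 -0.5   -1.063 -0.311  2.932] [ 490.3 -211.1  132.6] z [ 0.703 -0.014 -0.711] y [ 0.005 -1.     0.025] F [0.3 0.8 1.7] w 30.4 g 61.3
```

Emit:
drive_tool(
  plan=[
    [[-1, 0, 0, 0, 0], [-1, 0, 0, 0, 0], [-1, 0, 0, 0, 0], [-1, 0, 0, 0, 0], [-1, 0, 0, 0, 0], [-1, -7, 0, 7, 0], [-1, -10, 0, 10, 0], [-1, -10, 0, 10, 0], [-1, -10, 0, 10, 0], [-1, -8, 0, 10, 0], [-1, 0, 0, 0, 0]],
  ],
)

```text
clock: 21.52
position: [443.3, -210.1, 179.1]
ee_rot: [0.925, 0.008, 0.379, 0.01]
contact_force: [0.3, -0.3, -0.1]
gripper_width: 85.4
grasp_force: 0.0
```

```bash
python3 st.py; python3 - <<'E'
from ik import *
from bench import *
s=read_state();M0=Ro.from_quat(s["ee_rot"]).as_matrix();q0=s["joints"];x0=s["position"]
def chain(way,n=8):
    q=q0;x=x0;yaw=0
    for (tx,tyaw) in way:
        for k in range(1,n+1):
            a=yaw+(tyaw-yaw)*k/n;X=x+(np.array(tx)-x)*k/n
            qn,e=ik(X,Ro.from_euler('z',a,degrees=True).as_matrix()@M0,q)
            if k==n or e>.5: print(X.round(),round(a),qn.round(2),round(e,2),"dq",np.abs(qn-q).max().round(2))
            q=qn
        x=np.array(tx);yaw=tyaw
for c in ([((460,-190,390),0),((480,-100,420),-90),((481,-160,210),-90),((481,-224,132),-90)],
          [((460,-190,390),0),((470,-160,450),-90),((481,-130,260),-90),((481,-160,200),-90),((481,-224,132),-90)]):
    print("--");chain(c)
E
```

```text
21.52 [-0.369  0.017 -0.578 -0.831 -0.332  2.664] [ 443.3 -210.1  179.1] z [ 0.702 -0.014 -0.712] y [ 0.006 -1.     0.025] F [ 0.3 -0.3 -0.1] w 85.4 g 0.0
--
[ 460. -190.  390.] 0 [-0.1  -0.25 -0.46 -0.11 -0.58  1.76] 0.0 dq 0.06
[ 480. -100.  420.] -90 [ 0.48  0.1  -0.34  0.67 -1.57 -0.62] 0.0 dq 0.14
[ 481. -160.  210.] -90 [ 0.32  0.26 -0.73  0.84 -1.09 -0.91] 0.0 dq 0.06
[ 481. -224.  132.] -90 [ 0.11  0.36 -0.86  1.12 -0.88 -1.07] 0.0 dq 0.04
--
[ 460. -190.  390.] 0 [-0.1  -0.25 -0.46 -0.11 -0.58  1.76] 0.0 dq 0.06
[ 470. -160.  450.] -90 [ 0.36  0.05 -0.33  0.71 -1.54 -0.5 ] 0.0 dq 0.15
[ 481. -130.  260.] -90 [ 0.4   0.21 -0.64  0.75 -1.22 -0.83] 0.0 dq 0.04
[ 481. -160.  200.] -90 [ 0.32  0.27 -0.74  0.86 -1.07 -0.93] 0.0 dq 0.02
[ 481. -224.  132.] -90 [ 0.11  0.36 -0.86  1.12 -0.88 -1.07] 0.0 dq 0.04
```

Emit:
drive_tool(
  plan=[
    [[-1, 0, 0, 30, 0], [-1, 0, 2, 40, 0], [-1, 0, 4, 40, 0], [-1, 2, 4, 40, 0], [-1, 4, 4, 40, 0], [-1, 5, 4, 25, -3], [-1, 3, 7, 3, -7], [-1, 3, 7, 3, -7], [-1, 3, 7, 3, -7], [-1, 3, 7, 3, -7], [-1, 3, 7, 3, -7], [-1, 3, 7, 3, -7], [-1, 2, 7, 2, -7], [-1, 2, 7, 2, -7], [-1, 2, 7, 2, -7], [-1, 2, 7, 2, -7], [-1, 1, 7, 2, -7], [-1, 1, 7, 2, -7], [-1, 0, 0, 0, -3], [-1, 0, 0, 0, 0]],
  ],
)

```text
clock: 23.18
position: [466.5, -148.5, 379.0]
ee_rot: [0.789, -0.499, 0.292, 0.206]
contact_force: [0.3, 0.9, 0.3]
gripper_width: 85.6
grasp_force: 0.0
```

```bash
python3 st.py; python3 - <<'E'
from h import *
for n in ("side","top"):
    p,d=get_image(n);np.save(f"pics/{n}3.npy",d);cv2.imwrite(f"pics/{n}3.png",p[:,:,::-1])
    P=cloud(n,d)
    q=box(P,465,500,-240,-185,243,262);print("crown",len(q),((q.min(0)+q.max(0))/2).round(1),q.mean(0).round(1),q.max(0).round(1),np.linalg.svd(q[:,:2]-q[:,:2].mean(0))[2][0].round(3))
    for z in (195,215,230):
        q=box(P,465,500,-240,-185,z,z+15);print(z,len(q),((q.min(0)+q.max(0))/2).round(1))
    q=box(P,460,505,-240,-185,120,165);print("barrel",((q.min(0)+q.max(0))/2).round(1))
E
```

```text
23.18 [ 0.372 -0.077 -0.633  0.819 -1.154 -0.33 ] [ 466.5 -148.5  379. ] z [ 0.256 -0.617 -0.744] y [-0.909 -0.417  0.033] F [0.3 0.9 0.3] w 85.6 g 0.0
crown 24 [ 486.5 -201.6  247.7] [ 485.9 -199.   248.2] [ 489.2 -188.9  252.4] [0.065 0.998]
195 27 [ 485.7 -204.5  202.8]
215 26 [ 485.5 -203.1  222.5]
230 32 [ 485.6 -203.6  237.9]
barrel [ 482.  -201.1  142.3]
crown 34 [ 485.6 -205.6  248.8] [ 485.7 -204.1  250.4] [ 487.7 -190.6  254.4] [-0.012 -1.   ]
195 6 [ 484.3 -206.4  202.8]
215 3 [ 484.4 -204.8  221.3]
230 8 [ 485.4 -205.3  237.1]
barrel [ 482.  -201.   142.8]
```

Emit:
drive_tool(
  plan=[
    [[-1, 4, 2, 0, -6.5], [-1, 4, 2, -10, -6.5], [-1, 4, 2, -20, -6.5], [-1, 4, 0, -20, -6.5], [-1, 2, -5, -30, 0], [-1, 0, -5, -30, 0], [-1, 0, -5, -30, 0], [-1, 0, -5, -25, 0], [-1, 0, -2, -18, 0], [-1, 0, 0, 0, 0]],
  ],
)

```text
clock: 24.12
position: [479.2, -168.2, 194.0]
ee_rot: [-0.656, 0.664, -0.237, -0.269]
contact_force: [-1.3, -0.6, 0.6]
gripper_width: 84.9
grasp_force: 0.0
```

```bash
python3 st.py
```

```text
24.12 [ 0.289  0.275 -0.714  0.804 -1.057 -0.882] [ 479.2 -168.2  194. ] z [-0.047 -0.668 -0.743] y [-0.999  0.027  0.038] F [-1.3 -0.6  0.6] w 84.9 g 0.0
```

Emit:
drive_tool(
  plan=[
    [[-1, 5, 0, 0, 0], [-1, 0, -9, -10, 0], [-1, 0, -9, -10, 0], [-1, 0, -9, -10, 0], [-1, 0, -9, -11, 0], [-1, 0, -9, -10, 0], [-1, 0, -7, -9, 0], [-1, 0, 0, 0, 0]],
  ],
)

```text
clock: 24.78
position: [487.4, -219.4, 137.6]
ee_rot: [-0.655, 0.665, -0.24, -0.266]
contact_force: [0.5, 0.0, -0.0]
gripper_width: 85.3
grasp_force: 0.0
```

```bash
python3 st.py; python3 - <<'E'
from h import *
for n in ("side","top"):
    p,d=get_image(n);cv2.imwrite(f"pics/{n}4.png",p[:,:,::-1])
s=cv2.imread("pics/side4.png");t=cv2.imread("pics/top4.png")
u,v=map(int,proj("side",(481,-211,180)));a=cv2.resize(s[v-75:v+75,u-60:u+40],(400,600))
u,v=map(int,proj("top",(481,-211,180)));b=cv2.resize(t[v-75:v+75,u-60:u+40],(400,600))
cv2.imwrite("pics/a4.png",np.hstack([a,b]))
E
```

```text
24.78 [ 0.131  0.358 -0.795  1.004 -0.892 -0.989] [ 487.4 -219.4  137.6] z [-0.04  -0.668 -0.743] y [-0.999  0.027  0.03 ] F [ 0.5  0.  -0. ] w 85.3 g 0.0
```

View pics/a4.png

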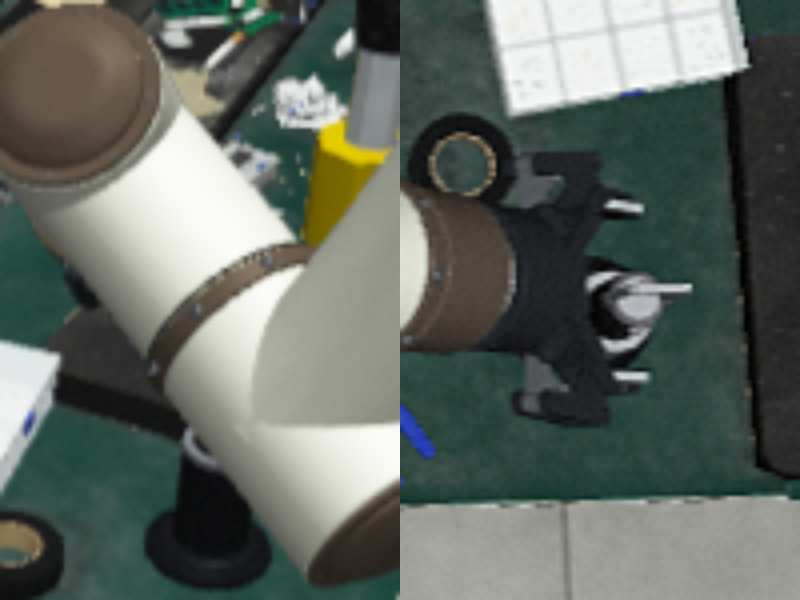

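Emit:
drive_tool(
  plan=[
    [[-1, -2, 0, -2, 0], [1, 0, 0, 0, 0], [1, 0, 0, 0, 0], [1, 0, 0, 0, 0], [1, 0, 0, 0, 0], [1, 0, 0, 0, 0], [1, 0, 0, 0, 0], [1, 0, 0, 0, 0]],
  ],
)

```text
clock: 25.55
position: [485.4, -218.4, 135.5]
ee_rot: [-0.655, 0.665, -0.24, -0.266]
contact_force: [-2.1, 0.0, 2.8]
gripper_width: 30.7
grasp_force: 59.1
```

```bash
python3 st.py; python3 - <<'E'
from ik import *
from bench import *
s=read_state();M0=Ro.from_quat(s["ee_rot"]).as_matrix();q0=s["joints"];x0=s["position"]
q=q0;x=x0;yaw=0
for tx,ty in (((485,-221,340),0),((470,-100,330),-3),((470,36,250),-5),((475,36,200),-5),((555,36,200),-5),((555,36,145),-5)):
    for k in range(1,9):
        a=yaw+(ty-yaw)*k/8;X=x+(np.array(tx)-x)*k/8
        qn,e=ik(X,Ro.from_euler('z',a,degrees=True).as_matrix()@M0,q)
        if k==8 or e>.5: print(X.round(),qn.round(2),round(e,2),[b.round().tolist() for b in pts(qn)])
        q=qn
    x=np.array(tx);yaw=ty
E
```

```text
25.55 [ 0.133  0.358 -0.803  1.01  -0.889 -0.998] [ 485.4 -218.4  135.5] z [-0.04  -0.668 -0.743] y [-0.999  0.026  0.03 ] F [-2.1  0.   2.8] w 30.7 g 59.1
[ 485. -221.  340.] [ 0.19  0.14 -0.49  0.75 -1.27 -0.56] 0.0 [[412.0, 81.0, 473.0], [497.0, -22.0, 561.0]]
[ 470. -100.  330.] [ 0.46  0.15 -0.46  0.6  -1.44 -0.76] 0.0 [[387.0, 193.0, 477.0], [492.0, 98.0, 551.0]]
[470.  36. 250.] [ 0.7   0.31 -0.42  0.46 -1.45 -1.01] 0.0 [[371.0, 312.0, 418.0], [499.0, 233.0, 471.0]]
[475.  36. 200.] [ 0.69  0.37 -0.48  0.48 -1.34 -1.05] 0.0 [[371.0, 308.0, 372.0], [504.0, 233.0, 421.0]]
[555.  36. 200.] [ 0.6   0.48 -0.31  0.53 -1.37 -0.97] 0.0 [[459.0, 315.0, 364.0], [584.0, 233.0, 421.0]]
[555.  36. 145.] [ 0.6   0.54 -0.37  0.54 -1.26 -1.03] 0.0 [[454.0, 310.0, 315.0], [584.0, 233.0, 366.0]]
```

Emit:
drive_tool(
  plan=[
    [[1, 0, 0, 8, 0], [1, 0, 0, 20, 0], [1, 0, 0, 25, 0], [1, 0, 0, 25, 0], [1, 0, 0, 25, 0], [1, 0, 0, 25, 0], [1, 0, 0, 25, 0], [1, 0, 0, 25, 0], [1, 0, 0, 12, 0], [1, -3, 10, 5, -1], [1, -3, 25, 0, -1], [1, -3, 30, 0, -1], [1, -3, 30, 0, -1], [1, -2, 25, 0, 0], [1, 0, 10, 0, 0], [1, 0, 0, 0, 0]],
  ],
)

```text
clock: 26.88
position: [472.0, -86.4, 329.4]
ee_rot: [-0.633, 0.686, -0.23, -0.274]
contact_force: [0.6, -0.7, -1.7]
gripper_width: 30.5
grasp_force: 59.8
```

```bash
python3 st.py; cat > mb.py <<'E'
from h import *
import sys
x,y,z=map(float,sys.argv[1:4])
for n in ("side","top"):
    p,d=get_image(n);np.save(f"pics/{n}L.npy",d);cv2.imwrite(f"pics/{n}L.png",p[:,:,::-1])
    P=cloud(n,d)
    for a in (-50,-40,-30,-20,-10,-3):
        r=box(P,x-14,x+14,y-25,y+25,z+a,z+a+10)
        if len(r)>2: print(n,a,len(r),"mean",r.mean(0).round(1),"mid",((r.min(0)+r.max(0))/2).round(1),"ext",np.ptp(r,0).round(0),"top",r[:,2].max().round(1), np.linalg.svd(r[:,:2]-r[:,:2].mean(0))[2][0].round(3))
    for a in (-236,-222,-190,-170,-150):
        r=box(P,x-26,x+26,y-26,y+26,z+a,z+a+14)
        if len(r)>2: print(n,a,len(r),"mean",r.mean(0).round(1),"mid",((r.min(0)+r.max(0))/2).round(1),"ext",np.ptp(r,0).round(0))
E
python3 - <<'E'
from bench import *
s=read_state()["position"];import subprocess
print(subprocess.run(["true"]).returncode)
E
python3 mb.py $(python3 -c "
from bench import *
p=read_state()['position'];print(p[0]+1,p[1]+12,p[2]+115)")
```

```text
26.88 [ 0.485  0.168 -0.435  0.583 -1.465 -0.779] [472.  -86.4 329.4] z [-0.084 -0.663 -0.744] y [-0.995  0.092  0.031] F [ 0.6 -0.7 -1.7] w 30.5 g 59.8
0
side -30 11 mean [475.8 -87.8 421.7] mid [476.  -87.3 421. ] ext [3. 5. 7.] top 424.3 [-0.447 -0.895]
side -20 15 mean [476.6 -87.8 429.5] mid [476.5 -88.8 428.9] ext [5. 6. 9.] top 433.3 [-0.733  0.68 ]
side -10 31 mean [476.5 -71.4 440.5] mid [477.1 -73.9 439.3] ext [ 6. 30.  9.] top 443.9 [0.046 0.999]
side -3 22 mean [476.5 -70.7 443.7] mid [476.9 -72.2 443.7] ext [ 5. 22.  4.] top 445.7 [0.068 0.998]
top -50 11 mean [466.5 -60.6 399. ] mid [467.1 -71.8 399.8] ext [13. 45.  7.] top 403.5 [ 0.256 -0.967]
top -40 4 mean [473.8 -76.8 407.6] mid [473.8 -76.7 407.2] ext [ 3. 31.  3.] top 408.8 [0.03 1.  ]
top -30 4 mean [474.4 -76.8 419.7] mid [474.9 -77.4 420.1] ext [ 3. 33.  6.] top 423.2 [-0.058 -0.998]
top -10 27 mean [476.1 -75.7 441.2] mid [476.8 -77.  439.9] ext [ 5. 32.  9.] top 444.3 [0.046 0.999]
top -3 51 mean [477.  -77.9 445.2] mid [476.8 -77.4 444.9] ext [ 5. 28.  7.] top 448.2 [-0.033 -0.999]
top -150 7 mean [467.9 -66.8 303.4] mid [467.7 -67.3 302.6] ext [14.  3.  9.]
```

Emit:
drive_tool(
  plan=[
    [[1, -1, 15, 0, -0.5], [1, -1, 25, -5, -0.5], [1, -1, 30, -10, -0.5], [1, 0, 30, -15, -0.5], [1, 0, 20, -20, 0], [1, 0, 8, -25, 0], [1, 0, 1, -25, 0], [1, 0, 0, -20, 0], [1, 0, 0, -8, 0], [1, 0, 0, 0, 0], [1, 0, 0, 0, 0]],
  ],
)

```text
clock: 27.9
position: [468.8, 40.0, 202.6]
ee_rot: [-0.619, 0.698, -0.226, -0.278]
contact_force: [0.2, 0.7, -1.5]
gripper_width: 30.8
grasp_force: 59.8
```

```bash
python3 st.py; python3 mb.py $(python3 -c "
from bench import *
p=read_state()['position'];print(p[0]+5,p[1]+11,p[2]+115)")
```

```text
27.9 [ 0.702  0.362 -0.473  0.459 -1.361 -1.066] [468.8  40.  202.6] z [-0.109 -0.66  -0.743] y [-0.991  0.131  0.03 ] F [ 0.2  0.7 -1.5] w 30.8 g 59.8
side -50 18 mean [471.2  45.9 273.1] mid [471.1  51.2 272.8] ext [ 4. 29. 10.] top 277.6 [0.022 1.   ]
side -40 22 mean [472.   47.1 282.8] mid [471.6  51.2 282.6] ext [ 5. 34.  9.] top 287.4 [0.029 1.   ]
side -30 31 mean [473.2  53.8 293. ] mid [473.5  52.4 292.7] ext [ 6. 34. 10.] top 297.5 [0.047 0.999]
side -20 28 mean [473.8  53.3 302.9] mid [473.7  53.6 303.1] ext [ 5. 32.  9.] top 307.6 [0.017 1.   ]
side -10 39 mean [474.   57.5 313.7] mid [474.5  54.5 312.6] ext [ 7. 31. 10.] top 317.6 [0.098 0.995]
side -3 27 mean [473.8  54.6 317.2] mid [473.8  54.4 316.9] ext [ 5. 24.  4.] top 319.0 [0.057 0.998]
top -50 3 mean [465.4  70.3 271.7] mid [467.   68.6 272.6] ext [13. 15.  7.] top 276.2 [-0.665  0.746]
top -30 3 mean [471.7  43.1 294.9] mid [471.5  47.3 294.7] ext [ 3. 29.  4.] top 296.9 [0.057 0.998]
top -20 3 mean [473.3  65.2 304.6] mid [473.6  65.2 304.3] ext [2. 3. 6.] top 307.3 [-0.499 -0.866]
top -10 15 mean [473.8  47.  315.2] mid [473.7  49.2 313.3] ext [ 5. 30.  8.] top 317.4 [-0.083 -0.997]
top -3 32 mean [474.2  49.5 318.8] mid [473.7  51.  318.7] ext [ 5. 27.  8.] top 322.5 [-0.066 -0.998]
top -170 4 mean [461.7  32.4 157.1] mid [464.   32.9 157. ] ext [18.  5.  3.]
top -150 7 mean [463.9  32.7 172.8] mid [465.9  33.6 174. ] ext [22.  7. 10.]
```

Emit:
drive_tool(
  plan=[
    [[1, 8, 0, 0, 0], [1, 12, -1, 0, 0], [1, 12, -1, 0, 0], [1, 12, -1, 0, 0], [1, 6, -1, 0, 0], [1, 0, 0, 0, 0]],
  ],
)

```text
clock: 28.5
position: [519.8, 36.4, 201.7]
ee_rot: [-0.619, 0.699, -0.225, -0.278]
contact_force: [0.2, -0.2, -2.6]
gripper_width: 30.5
grasp_force: 59.8
```

```bash
python3 st.py
```

```text
28.5 [ 0.636  0.43  -0.374  0.496 -1.367 -1.01 ] [519.8  36.4 201.7] z [-0.11  -0.66  -0.743] y [-0.991  0.131  0.03 ] F [ 0.2 -0.2 -2.6] w 30.5 g 59.8
```

Emit:
drive_tool(
  plan=[
    [[1, 8, -1, 0, 0], [1, 9, -1, 0, 0], [1, 8, -1, 0, 0], [1, 4, 0, 0, 0], [1, 0, 0, 0, 0]],
  ],
)

```text
clock: 28.92
position: [548.3, 33.7, 201.9]
ee_rot: [-0.62, 0.698, -0.226, -0.278]
contact_force: [0.8, 0.3, -2.0]
gripper_width: 30.3
grasp_force: 59.8
```

```bash
python3 st.py; python3 - <<'E'
from h import *
for n in ("side","top"):
    p,d=get_image(n);np.save(f"pics/{n}5.npy",d);cv2.imwrite(f"pics/{n}5.png",p[:,:,::-1])
s=cv2.imread("pics/side5.png");t=cv2.imread("pics/top5.png")
cv2.imwrite("pics/a5.png",np.hstack([crop(s,280,170,66,100,6),crop(t,280,170,66,100,6)]))
E
```

```text
28.92 [ 0.602  0.467 -0.315  0.514 -1.374 -0.978] [548.3  33.7 201.9] z [-0.109 -0.66  -0.743] y [-0.991  0.13   0.03 ] F [ 0.8  0.3 -2. ] w 30.3 g 59.8
```

View pics/a5.png

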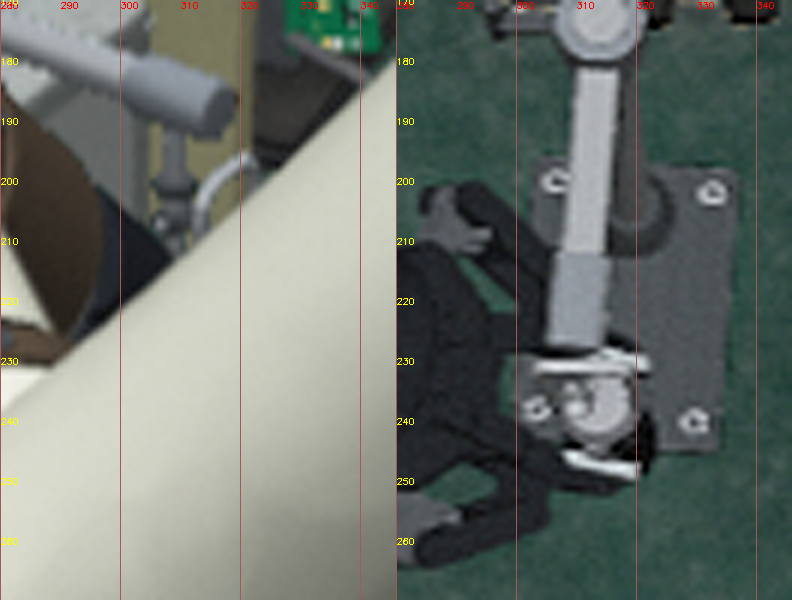

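```bash
python3 - <<'E'
from h import *
for n in("side","top"):
    P=cloud(n,np.load(f"pics/{n}5.npy"))
    r=box(P,540,566,15,75,311,325);r=r[r[:,2]>312]
    if len(r): print(n,"crown",len(r),r.mean(0).round(1),((r.min(0)+r.max(0))/2).round(1),np.ptp(r,0).round(1),r[:,2].max())
    r=box(P,530,548,20,75,288,310)
    if len(r): print(n,"tip",len(r),r.mean(0).round(1),((r.min(0)+r.max(0))/2).round(1),r.max(0).round(1))
E
```

```text
side crown 35 [553.4  47.9 315.5] [553.7  47.3 315.2] [ 6.  27.8  6.1] 318.279004702332
top crown 34 [552.9  42.5 317.2] [552.6  44.1 317. ] [ 5.2 29.1  9.1] 321.5860564480519
top tip 15 [543.1  46.  299.6] [542.8  45.2 298.5] [547.2  48.1 302.6]
```

Emit:
drive_tool(
  plan=[
    [[1, 0, 1, -6, 0], [1, 0, 0, -7, 0], [1, 0, 0, -6, 0], [1, 0, 0, -6, 0], [1, 0, 0, -5, 0], [1, 0, 0, -4, 0], [1, 0, 0, 0, 0]],
  ],
)

```text
clock: 29.6
position: [546.4, 34.4, 166.9]
ee_rot: [-0.619, 0.698, -0.225, -0.279]
contact_force: [-3.7, 0.5, -2.3]
gripper_width: 30.7
grasp_force: 59.6
```

```bash
python3 st.py
```

```text
29.6 [ 0.603  0.504 -0.355  0.52  -1.311 -1.016] [546.4  34.4 166.9] z [-0.112 -0.66  -0.743] y [-0.991  0.131  0.032] F [-3.7  0.5 -2.3] w 30.7 g 59.6
```

Emit:
drive_tool(
  plan=[
    [[1, 0, 0, -3, 0], [1, 0, 0, -3, 0], [1, 0, 0, -2, 0], [1, 0, 0, 0, 0]],
  ],
)

```text
clock: 29.93
position: [547.5, 34.7, 159.6]
ee_rot: [-0.62, 0.698, -0.225, -0.278]
contact_force: [-0.7, -0.2, -2.5]
gripper_width: 30.3
grasp_force: 59.8
```

```bash
python3 st.py
```

```text
29.93 [ 0.603  0.512 -0.362  0.524 -1.295 -1.024] [547.5  34.7 159.6] z [-0.109 -0.66  -0.743] y [-0.991  0.13   0.03 ] F [-0.7 -0.2 -2.5] w 30.3 g 59.8
```

Emit:
drive_tool(
  plan=[
    [[1, 2, 0, -1.5, 0], [1, 1, 0, -1.5, 0], [1, 0, 0, -1, 0], [1, 0, 0, 0, 0]],
  ],
)

```text
clock: 30.27
position: [550.4, 34.6, 155.9]
ee_rot: [-0.62, 0.698, -0.226, -0.278]
contact_force: [0.5, -0.0, -2.1]
gripper_width: 30.4
grasp_force: 59.8
```

```bash
python3 st.py
```

```text
30.27 [ 0.6    0.52  -0.359  0.527 -1.29  -1.025] [550.4  34.6 155.9] z [-0.109 -0.66  -0.743] y [-0.991  0.13   0.03 ] F [ 0.5 -0.  -2.1] w 30.4 g 59.8
```

Emit:
drive_tool(
  plan=[
    [[1, 0, 0, -1, 0], [1, 0, 0, -1, 0], [1, 0, 0, 0, 0]],
  ],
)

```text
clock: 30.52
position: [550.6, 34.6, 155.0]
ee_rot: [-0.62, 0.698, -0.226, -0.278]
contact_force: [-0.6, 0.5, 2.3]
gripper_width: 30.4
grasp_force: 59.8
```

Emit:
drive_tool(
  plan=[
    [[1, 0, 0, -1, 0], [1, 0, 0, -1, 0], [1, 0, 0, 0, 0]],
  ],
)

```text
clock: 30.77
position: [550.8, 34.3, 154.6]
ee_rot: [-0.619, 0.698, -0.227, -0.279]
contact_force: [-1.8, 0.5, 7.7]
gripper_width: 30.3
grasp_force: 60.6
```

Emit:
drive_tool(
  plan=[
    [[1, 0, 0, 0, 0], [1, 0, 0, 0, 0], [1, 0, 0, 0, 0]],
  ],
)

```text
clock: 31.02
position: [550.9, 34.4, 154.6]
ee_rot: [-0.619, 0.698, -0.227, -0.278]
contact_force: [-1.7, 0.0, 8.2]
gripper_width: 30.6
grasp_force: 60.6
```

```bash
python3 st.py;  python3 - <<'E'
from h import *
for n in ("side","top"):
    p,d=get_image(n);cv2.imwrite(f"pics/{n}6.png",p[:,:,::-1])
    P=cloud(n,d)
    for lab,b in (("gatezone",(547,570,30,60,288,302)),("crown",(545,566,20,75,262,276)),("tip",(530,546,20,75,285,310))):
        r=box(P,*b)
        if len(r): print(n,lab,len(r),r.mean(0).round(1),((r.min(0)+r.max(0))/2).round(1),np.ptp(r,0).round(1))
s=cv2.imread("pics/side6.png");t=cv2.imread("pics/top6.png")
cv2.imwrite("pics/a6.png",np.hstack([crop(s,290,180,50,60,8),crop(t,285,205,50,60,8)]))
E
```

```text
31.02 [ 0.6    0.522 -0.361  0.531 -1.287 -1.03 ] [550.9  34.4 154.6] z [-0.108 -0.662 -0.742] y [-0.991  0.13   0.028] F [-1.7  0.   8.2] w 30.6 g 60.6
side gatezone 44 [561.6  47.6 294.6] [558.5  46.3 294.1] [22.9 14.9  9.9]
side crown 67 [555.   50.8 267.8] [555.4  49.7 269. ] [20.8 26.1 13. ]
side tip 29 [542.3  50.3 295. ] [542.   50.  294.2] [ 8.   7.4 17.8]
top gatezone 13 [553.3  45.2 296.5] [553.1  46.  296.8] [11.8  4.3  5. ]
top crown 42 [556.2  44.3 269.1] [556.4  44.4 268.8] [12.8 30.6 10.5]
top tip 13 [542.2  45.7 299.7] [542.2  45.4 296. ] [ 6.9  5.6 18. ]
```

View pics/a6.png

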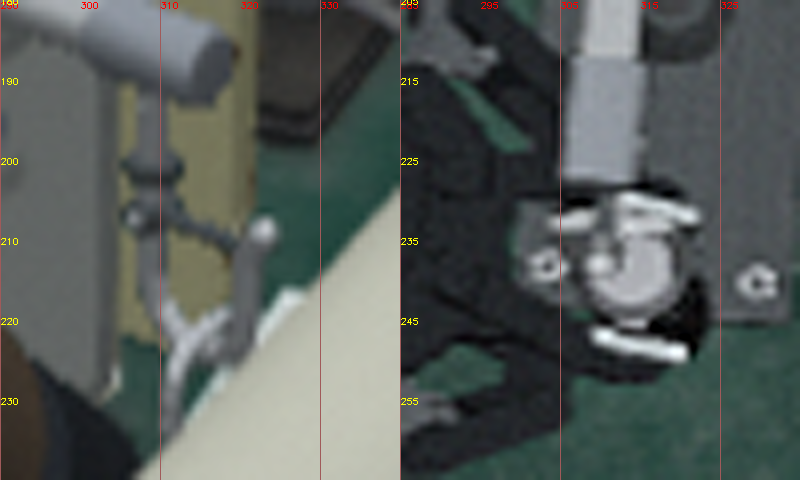

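Emit:
drive_tool(
  plan=[
    [[1, 0, 0, 1, 0], [1, 0, 0, 0, 0]],
  ],
)

```text
clock: 31.28
position: [550.8, 34.6, 154.7]
ee_rot: [-0.62, 0.698, -0.226, -0.278]
contact_force: [-0.6, 0.7, 5.8]
gripper_width: 30.7
grasp_force: 60.2
```

Emit:
drive_tool(
  plan=[
    [[-1, 0, 0, 0, 0], [-1, 0, 0, 0, 0], [-1, 0, 0, 0, 0], [-1, 0, 0, 0, 0], [-1, 0, 0, 0, 0], [-1, 0, 0, 0, 0], [-1, 1, 5, 6, 0], [-1, 1, 8, 9, 0], [-1, 1, 10, 11, 0], [-1, 1, 10, 11, 0], [-1, 1, 10, 11, 0], [-1, 1, 10, 11, 0], [-1, 0, 0, 0, 0]],
  ],
)

```text
clock: 32.37
position: [558.1, 90.1, 214.4]
ee_rot: [-0.621, 0.698, -0.227, -0.275]
contact_force: [1.1, -0.7, 1.0]
gripper_width: 85.4
grasp_force: 0.0
```

```bash
python3 st.py;  python3 - <<'E'
from h import *
for n in ("side","top"):
    p,d=get_image(n);cv2.imwrite(f"pics/{n}7.png",p[:,:,::-1])
s=cv2.imread("pics/side7.png");t=cv2.imread("pics/top7.png")
cv2.imwrite("pics/a7.png",np.hstack([cv2.resize(s[150:350,230:363],(400,600)),cv2.resize(t[170:320,240:340],(400,600))]))
E
```

```text
32.37 [ 0.671  0.502 -0.207  0.471 -1.458 -0.989] [558.1  90.1 214.4] z [-0.103 -0.658 -0.746] y [-0.992  0.127  0.025] F [ 1.1 -0.7  1. ] w 85.4 g 0.0
```

View pics/a7.png

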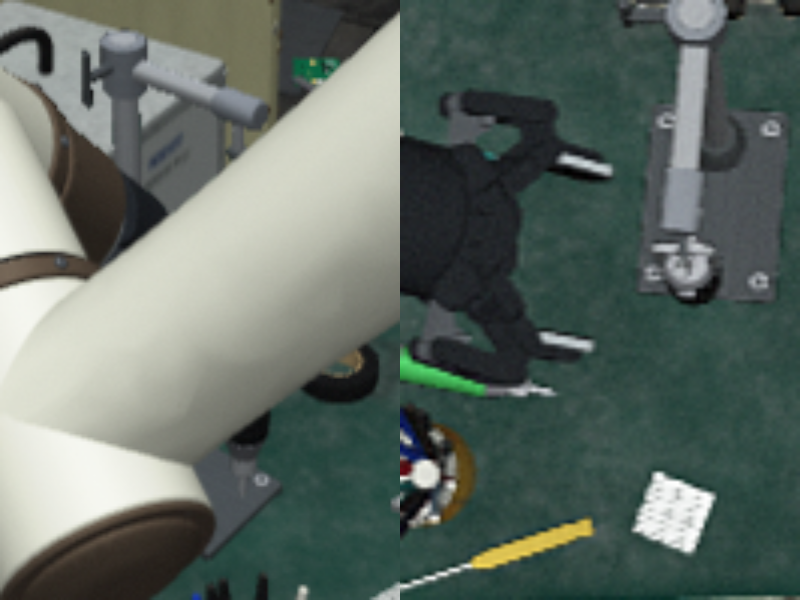

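Emit:
drive_tool(
  plan=[
    [[-1, 1, 12, 14, 0], [-1, 1, 15, 20, 0], [-1, 1, 15, 25, 0], [-1, 0, 15, 30, 0], [-1, 0, 10, 30, 0], [-1, 0, 5, 30, 0], [-1, -5, 0, 30, 0], [-1, -10, 0, 30, 0], [-1, 0, 0, 0, 0], [-1, 0, 0, 0, 0]],
  ],
)

```text
clock: 33.3
position: [544.2, 159.3, 422.2]
ee_rot: [-0.62, 0.699, -0.225, -0.277]
contact_force: [-0.3, -0.4, -0.3]
gripper_width: 85.2
grasp_force: 0.0
```

```bash
python3 st.py;  python3 - <<'E'
from h import *
def obj(tag,n,im,d):
    v,u=np.nonzero(d>0);m=camera_model(n);c=np.stack([(u-m["cx"])/m["fx"],(v-m["cy"])/m["fy"],np.ones(len(u))])*d[v,u]
    P=(m["R"].T@(c-m["t"][:,None])).T;h=cv2.cvtColor(im,cv2.COLOR_BGR2HSV)[v,u]
    for lab,k in (("green",(h[:,0]>50)&(h[:,0]<75)&(h[:,1]>150)&(h[:,2]>70)&(P[:,0]<620)&(P[:,2]>-20)&(P[:,1]>-100)),):
        r=P[k]
        if len(r): print(tag,n,lab,len(r),r.mean(0).round(),r.min(0).round(),r.max(0).round())
    for lab,b in (("can",(380,520,140,330,20,150)),("jar",(540,640,120,220,8,60)),("spool",(560,680,180,300,8,60)),("sink",(380,480,0,90,6,40)),("tape",(520,620,-160,-60,6,30)),("drv",(535,580,20,70,100,190))):
        r=box(P,*b)
        if len(r): print(tag,n,lab,len(r),np.median(r,0).round(),r.min(0).round(),r.max(0).round())
for n in ("side","top"):
    obj("old",n,cv2.imread(f"pics/{n}0.png"),np.load(f"pics/{n}0.npy"))
    p,d=get_image(n);np.save(f"pics/{n}8.npy",d);cv2.imwrite(f"pics/{n}8.png",p[:,:,::-1]);obj("new",n,p[:,:,::-1].copy(),d)
E
```

```text
33.3 [ 0.768  0.429  0.199  0.44  -1.928 -0.858] [544.2 159.3 422.2] z [-0.108 -0.658 -0.745] y [-0.991  0.13   0.028] F [-0.3 -0.4 -0.3] w 85.2 g 0.0
old side green 233 [482. 148.  83.] [476.  79.  -1.] [506. 155. 116.]
old side can 2962 [456. 227.  84.] [409. 140.  20.] [500. 271. 150.]
old side jar 337 [626. 195.  36.] [615. 170.   8.] [640. 208.  42.]
old side spool 976 [644. 256.  30.] [615. 180.   8.] [680. 293.  43.]
old side sink 359 [422.  72.  16.] [397.  44.   6.] [447.  90.  21.]
old side tape 385 [ 578. -126.   16.] [ 547. -160.    6.] [ 612. -100.   21.]
new side green 346 [516. 228.  19.] [480. 181.  -4.] [538. 257.  94.]
new side can 2728 [453. 230.  81.] [409. 186.  20.] [520. 272. 140.]
new side jar 333 [626. 195.  35.] [615. 171.   8.] [640. 209.  43.]
new side spool 974 [645. 256.  30.] [615. 180.   8.] [680. 292.  43.]
new side sink 364 [422.  72.  15.] [397.  45.   6.] [447.  90.  22.]
new side tape 383 [ 578. -126.   16.] [ 547. -160.    6.] [613. -99.  21.]
new side drv 575 [550.  60. 146.] [538.  40. 100.] [573.  66. 190.]
old top green 24 [485. 131.  84.] [4
[... 159 characters left out ...]
  47.]
old top spool 434 [650. 252.  33.] [616. 181.   9.] [680. 289.  48.]
old top sink 136 [421.  66.  16.] [398.   5.   6.] [465.  90.  26.]
old top tape 352 [ 578. -131.   18.] [ 521. -160.    6.] [ 614. -104.   24.]
new top green 168 [516. 217.  20.] [500. 185.  11.] [533. 255.  28.]
new top can 878 [458. 226.  73.] [409. 160.  20.] [520. 269. 145.]
new top jar 144 [629. 183.  40.] [616. 166.  12.] [640. 202.  46.]
new top spool 360 [647. 252.  33.] [616. 181.   9.] [673. 289.  47.]
new top sink 125 [421.  66.  17.] [382.   6.   6.] [474.  89.  25.]
new top tape 364 [ 578. -132.   18.] [ 534. -160.    6.] [619. -74.  27.]
new top drv 55 [544.  37. 143.] [539.  28. 101.] [558.  57. 187.]
```

Emit:
drive_tool(
  plan=[
    [[-1, 0, 0, 0, 0], [-1, 0, 0, 0, 0], [-1, 0, 0, 0, 0], [-1, 0, 0, 0, 0], [-1, 0, 0, 0, 0], [-1, 0, 0, 0, 0], [-1, 0, 0, 0, 0], [-1, 0, 0, 0, 0], [-1, 0, 0, 0, 0], [-1, 0, 0, 0, 0], [-1, 0, 0, 0, 0], [-1, 0, 0, 0, 0], [-1, 0, 0, 0, 0], [-1, 0, 0, 0, 0], [-1, 0, 0, 0, 0], [-1, 0, 0, 0, 0], [-1, 0, 0, 0, 0], [-1, 0, 0, 0, 0]],
  ],
)

```text
clock: 34.9
position: [544.4, 159.7, 421.2]
ee_rot: [-0.62, 0.698, -0.226, -0.278]
contact_force: [0.5, 0.0, -0.3]
gripper_width: 85.7
grasp_force: 0.0
```

```bash
python3 - <<'E'
from h import *
for i in range(6):
    p,d=get_image("side");P=cloud("side",d)
    print([box(P,525,590,15,80,a,b).mean(0).round(1).tolist() for a,b in ((60,85),(110,150),(170,190),(225,245),(288,302))])
E
```

```text
[[552.7, 52.6, 71.8], [551.0, 57.1, 130.3], [550.7, 57.9, 180.1], [556.3, 49.8, 234.7], [558.6, 48.5, 295.0]]
[[552.8, 52.7, 71.6], [551.0, 57.4, 130.4], [550.1, 58.0, 180.5], [556.7, 49.3, 233.5], [558.3, 48.7, 295.5]]
[[552.7, 53.2, 72.3], [550.9, 57.4, 129.7], [550.4, 58.1, 180.2], [556.7, 48.0, 234.4], [558.6, 48.7, 295.5]]
[[552.9, 53.2, 71.5], [550.7, 57.4, 129.7], [550.4, 58.4, 180.0], [556.7, 47.7, 235.0], [558.0, 49.0, 295.2]]
[[552.8, 53.3, 71.1], [550.8, 57.5, 130.0], [550.4, 58.2, 179.9], [556.7, 48.1, 234.6], [558.2, 48.8, 295.2]]
[[552.8, 53.5, 71.8], [550.8, 57.4, 130.2], [550.5, 58.2, 180.2], [556.6, 46.1, 234.7], [558.9, 48.6, 295.4]]
```

```bash
python3 -c "
from bench import *
print(job_done())"
```

```text
the job is handed in; nothing more can be done
None
```

The driver is hanging by its bail in the snap hook with the gate shut above it. It took a tug of about 10 N (twice the half kilo asked for) before I let go, and the listed bystanders did not move measurably. The arm did knock over the green look-alike driver, which now lies on the bench. The job was handed in at about 35 s, but no verdict came back.

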